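# Lock the mixing shaft with its pin for a disc change

### The job

Lock the mixing shaft so its disc can be changed: take the long round-headed pin from the rack and stand it in the hole on top of the bearing block, where it will rest on the shaft. Then turn the shaft slowly by its ball lever until the pin drops into the hidden cross-hole, let go, and push the pin down fully home so that its head sits on the block. Do not disturb the other pins, glassware and things on the bench.

Things in the scene. Friction and masses are not known exactly. Their poses are not given: they have to be found in the camera images.
- lock_pin: the wanted pin, upright in one of the rack's three holes (which one varies): the tallest, round knurled dark head 24 dia x 22 high on a bright steel shank 10 dia x 75 long with a round tip; about 75 g. Origin at the lower tip, z along the pin: head from z = 75 to 97. In the rack 25 of the shank shows below the head
- pin_head (a point): centre of the top face of the wanted pin's head, 97 above its tip
- rack: grey plastic rack block, 50 (x) x 150 (y) x 56 high, fixed, origin under its centre on the bench; three upright holes 11.8 dia, 50 deep in a row along its y at -50, 0 and +50, one pin in each
- stand: shaft stand, fixed, origin on the bench under the bearing block: grey base plate 110 (x) x 170 (y, -50 to +120) x 10; aluminium block 56 x 56 x 114 high centred on the origin; a steel shaft, 32 dia, lies along y at height 80 through the block, from y = -59 to +97, with a toothed disc 88 dia at y = -57 and a hand lever at y = +85
- bore_mouth (a point): centre of the mouth (on the block's top, 114 above the bench) of the upright bore, 11 dia, through the block; axes as the stand's. The shaft crosses the bore 18 below the mouth; its straight cross-hole, 13 wide, is hidden in the block. Pin tip below the mouth: 18 resting on the shaft, 54 dropped in (a spring ball catches it there), 75 fully home, after a push of 5 to 20 N
- lever_pivot (a point): point on the shaft's axis in the plane in which the lever swings: stand frame (0, 85, 80); axes as the stand's
- lever_knob (a point): centre of the black ball knob, 28 dia, at the end of the lever's 9 dia steel rod, 85 from the shaft's axis
- lever (a joint): angle (rad) of lever and shaft: 0 upright, positive leaning to the stand's -x (to the robot), negative to +x; range -1.0 to 0.8, starts between -0.9 and -0.6. Friction about 3 N at the knob; stays where left. It is clamped on the shaft at an unknown angle: the cross-hole stands upright somewhere from -0.3 to 0.55; with the pin dropped in, the lever is blocked
- flask: small conical glass flask with a cork, 64 dia x 109 high; bystander, origin under its centre
- jar: amber glass jar, 48 dia x 60 high; bystander, origin under its centre
- bottle: amber bottle with white cap, 44 dia x 105 high; bystander, origin under its centre
- tall_bottle: clear bottle with black cap, 44 dia x 135 high; bystander, origin under its centre
- dish: shallow glass dish, 84 dia x 14 high; bystander, origin under its centre
- screwdriver: black screwdriver lying flat, 180 long, origin at mid-length; bystander
- tin: dark tin can, 60 dia x 75 high; bystander, origin under its centre
- tee_pin: another pin, in the rack: T-bar head 40 x 11 x 12, shank 10 dia x 58 long. Not the one wanted; origin at its shank's lower tip.
- square_pin: another pin, in the rack: square head 18 x 18 x 12, shank 10 dia x 62 long. Not the one wanted; origin at its shank's lower tip.

How it is judged:
On the way, in this order (a step that is already met when the one before it is completed fails the run):
1. the wanted pin stands in the bore and rests on the shaft (z of lock_pin in the frame of bore_mouth between -0.024 and -0.013 m and horizontal distance between lock_pin and bore_mouth below 0.004 m), for 0.2 s.
2. the shaft has been turned and the pin has dropped into its cross-hole (z of lock_pin in the frame of bore_mouth below -0.045 m and horizontal distance between lock_pin and bore_mouth below 0.004 m), for 0.1 s.
At the end, for the whole second after the job is handed in: The round-headed pin stands at rest through the bearing block and the shaft's cross-hole (its tip within 4 mm of the bore's axis, within 0.12 rad of upright), pushed home until its head is within 3 mm of the block's top (z of lock_pin in the frame of bore_mouth below -0.072 m and horizontal distance between lock_pin and bore_mouth below 0.004 m and angle between lock_pin's own z axis and vertical below 0.12 rad and linear speed of lock_pin below 0.02 m/s); the robot touches nothing.
It fails at once if another pin is moved more than 3 cm (distance of any of tee_pin, square_pin from where it was at the start of the episode above 0.03 m).
It fails at once if the flask, jar or dish is moved more than 3 cm (distance of any of flask, jar, dish from where it was at the start of the episode above 0.03 m).
It fails at once if a bottle or the tin is moved more than 3 cm (distance of any of bottle, tall_bottle, tin from where it was at the start of the episode above 0.03 m).
It fails at once if the screwdriver is moved more than 3 cm (distance of screwdriver from where it was at the start of the episode above 0.03 m).
It also fails if it takes over 61 s, if anything falls off the work surface, if the arm or the gripper's body presses on something with over 40 N, if the wrist force passes 120 N, or if a joint passes its speed limit or range.

### The arm

A 6-joint arm with a two-finger parallel gripper is mounted at the origin on the work surface. World frame = base frame: x ahead of the robot, y to its left, z up, the work surface at z = 0. Lengths are in m, angles in rad, forces in N, time in s.
With the tool pointing down it reaches from about 0.35 to 0.775 m from the base axis. Payload 5.5 kg.
Tool frame: the origin (TCP) lies between the finger pads; the fingertips stand 19 mm ahead of it and the grasp point (between the pads) is the TCP; z points along the fingers, y is the direction in which the jaws open and shut (so a half turn about z gives the same grasp; the last joint's range is limited). The gripper opens to 85 mm and grips with 20 to 120 N. Pads are 22 mm wide; open, the fingers measure 114 mm over their backs; the gripper's body (76 mm by 85 mm) begins 54 mm behind the grasp point. The pads swing forward as they close: fully open they stand 13 mm farther back than shut.
Start: joints at [-1.306, 0.313, 0.046, 1.304, 0, 1.431], TCP at [0.226, -0.529, 0.221] pointing down, gripper open.
Joint ranges: [-2.76, 2.76], [-0.86, 1.69], [-1.03, 1.26], [-2.2, 2.34], [-1.47, 1.5], [-3.14, 3.14]. Speed limits (rad/s): [2.57, 2.57, 3.14, 3.14, 3.14, 3.14].

### API

Orientations are given as a unit quaternion [w, x, y, z].
In Python, from workcell import get_state, cams, workorder gives the robot as it stands.
- The arm moves only by the tool play_rows, never from a script. Its argument "series" is text: rows parted by semicolons, each of 7 numbers parted by spaces: the opening in per cent of the stroke, from 0 (shut) to 100 (fully open), then the shift along the tool's x, y, z in cm, then the turn, a rotation vector about the tool's x, y, z in degrees. A call has 1 to 12 rows; each row shifts and turns the commanded pose from where the row before left it, along the tool's axes as they then stand; what a row does not reach is not made up. A row lasts 1/8 s, in which the tool goes at most 62.5 mm and 10.7 degrees, less where a joint would pass 70% of its speed; a pose out of reach is approached as far as the arm can. A call with a gripper value outside its range is refused whole. The fingers move at their own pace and stop on an object; "newtons" is the grip in N (left out, the last holds). Time passes only in rows, so rows that do not move let the fingers close. It gives the time, the measured TCP pose, the force and the opening at its end, in the units of the state.
- get_state(): the state, without advancing time (a new reading comes with each control period).
- cams.read_camera(name): name is "side" or "top"; returns the picture (420x560x3 uint8, red, green, blue); there is no depth.
- cams.get_calibration(name): a dict with "fx", "fy", "cx", "cy" (pixels), "rvec" (rotation vector, rad) and "tvec" (3), from world to camera coordinates, as OpenCV has them. Camera axes: x right, y down, z forward; pixel columns grow to the right and rows downward; lengths in m; the calibration is good to about 2 mm. A picture is of the moment at which its call begins. get_calibration takes no time and is no camera call.
- workorder.hand_in(): hands the job in, once; it reports no verdict.
The state is a dict: "clock": time; "joint_pos": joint angles; "qvel": joint speeds; "tau": joint torques, N m; "tcp_pos": TCP position; "orientation": TCP orientation; "wrist_force": force on the tool from outside, world axes, zero at the start; "ft_torque": the same for the moment, N m; "finger_gap": finger opening in m.
Only numpy, scipy, OpenCV 4.12 (cv2) and the standard library are available. Lean on these libraries where they do the work, as an engineer would, in place of code of your own. Each camera call takes 0.05 s, during which the arm holds its last target.

## Working session

There is one attempt and no reset: what is moved stays moved. The work goes in short steps, Python scripts to look and compute and a tool call to move; the robot and the scene stay as the last step left them, time stands still between calls to the robot, and variables do not carry over. Pictures are saved under pics/ and viewed, and the job is handed in when it is done.

Besides the shell and the picture viewer there is one more tool, called as name(argument=value, ...) on one line, values as JSON. play_rows: Moves the arm, as the interface text tells. Its arguments: {"type":"object","properties":{"series":{"type":"string"},"newtons":{"type":"number"}},"required":["series"]}

```bash
ls; mkdir -p pics; python3 - <<'E'
from workcell import get_state,cams,workorder
import cv2
print(get_state())
for n in("side","top"):
    print(n,cams.get_calibration(n))
    cv2.imwrite(f"pics/{n}0.png",cams.read_camera(n)[:,:,::-1])
E
```

```text
pics
{'clock': 0.0, 'joint_pos': array([-1.30561731e+00,  3.14031573e-01,  4.49761489e-02,  1.30360198e+00,
        1.68090814e-05,  1.43114365e+00]), 'qvel': array([ 2.47900648e-04, -9.58924744e-05,  3.87310494e-04, -5.23378186e-04,
       -3.10337184e-04, -1.23301532e-03]), 'tau': array([ 6.13554835e-05, -4.80627894e+01,  2.98533690e+01,  1.93356571e-02,
       -9.26150301e-05, -1.20136349e-06]), 'tcp_pos': array([ 0.22629915, -0.52801703,  0.21979   ]), 'orientation': array([-9.29235840e-04,  9.79583341e-01,  2.01036345e-01, -4.99773680e-05]), 'wrist_force': array([ 1.96355683, -0.28546949, -0.13974268]), 'ft_torque': array([-0.00347316, -0.02109096,  0.03241581]), 'finger_gap': 0.0852034543097659}
side {'fx': 468.4204608046677, 'fy': 468.4204608046677, 'cx': 286.0972024205801, 'cy': 213.90374207055913, 'rvec': array([ 0.88025507, -2.41044469,  1.21217355]), 'tvec': array([0.38483652, 0.28757939, 1.01463996])}
top {'fx': 383.6602627531336, 'fy': 383.6602627531336, 'cx': 279.9909197559519, 'cy': 211.78513982476647, 'rvec': array([ 2.12655938, -2.16269992,  0.15148451]), 'tvec': array([0.00679141, 0.49995247, 0.9945711 ])}
```

View pics/side0.png

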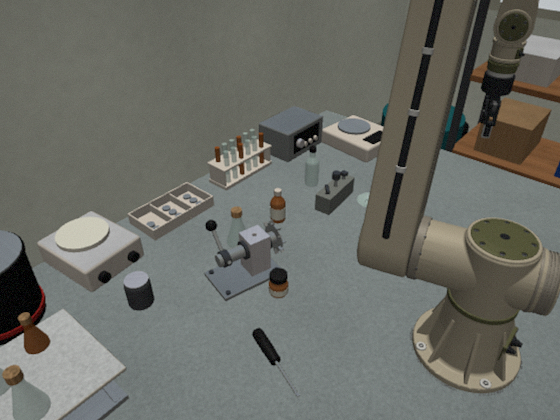

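View pics/top0.png

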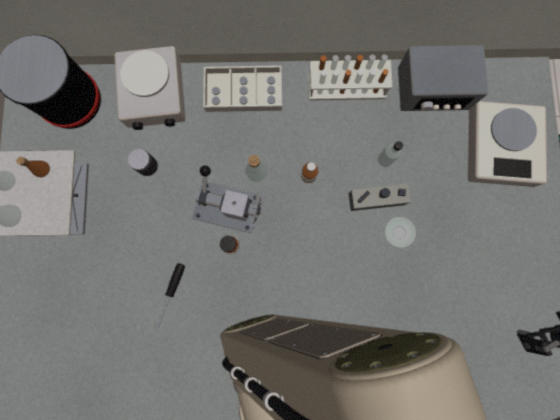

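The side view shows the stand around (240,260), with its lever knob at (211,226), and the rack around (335,192). In the top view the rack spans x 350–410, y 183–208, the block top is at (235,204) and the knob at (205,171). I'll zoom in on both.

```bash
python3 - <<'E'
import cv2,numpy as np
t=cv2.imread("pics/top0.png");s=cv2.imread("pics/side0.png")
def crop(im,x,y,w,h,k): return cv2.resize(im[y:y+h,x:x+w],None,fx=k,fy=k,interpolation=cv2.INTER_CUBIC)
cv2.imwrite("pics/t_stand.png",crop(t,180,150,100,75,8))
cv2.imwrite("pics/t_rack.png",crop(t,335,130,100,75+25,6))
cv2.imwrite("pics/s_stand.png",crop(s,195,200,100,100,6))
cv2.imwrite("pics/s_rack.png",crop(s,295,140,80,75,8))
E
```

```text
(no output)
```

View pics/t_stand.png

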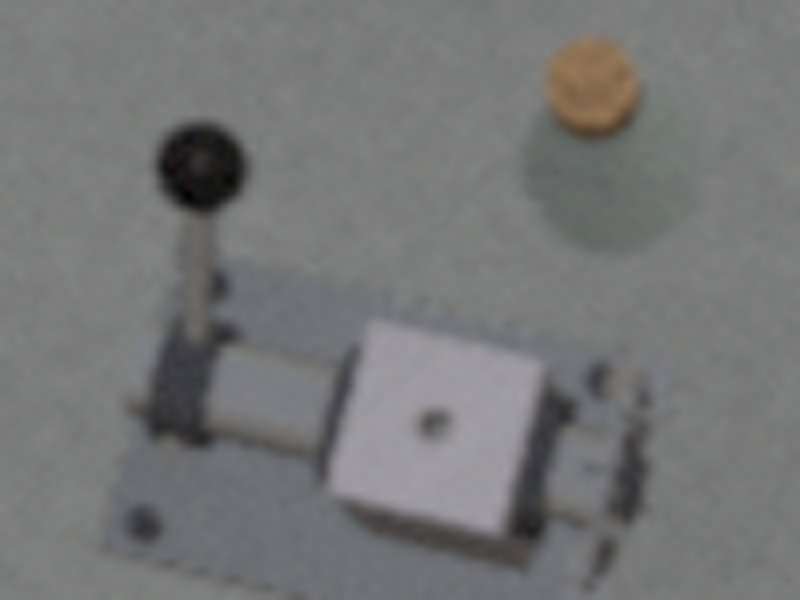

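View pics/t_rack.png

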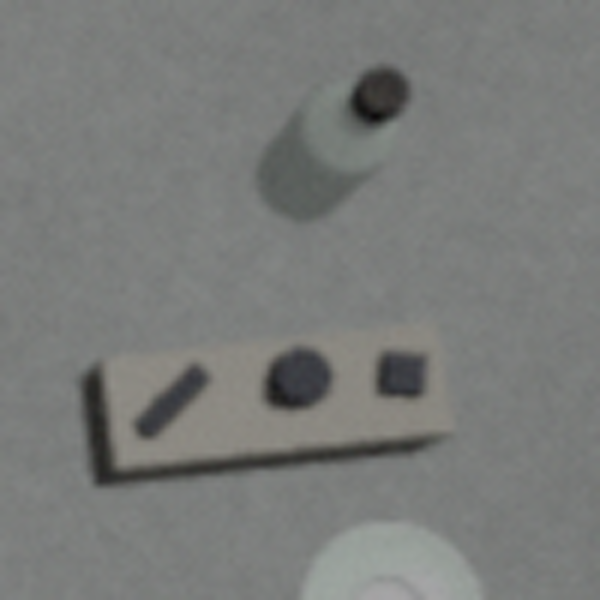

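View pics/s_stand.png

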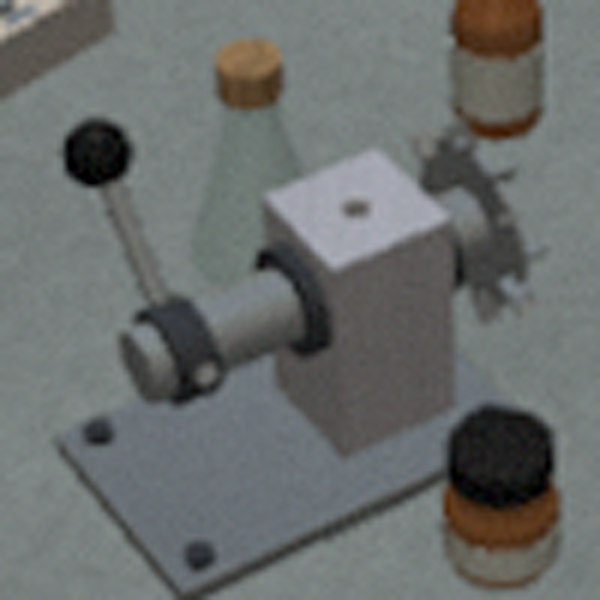

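View pics/s_rack.png

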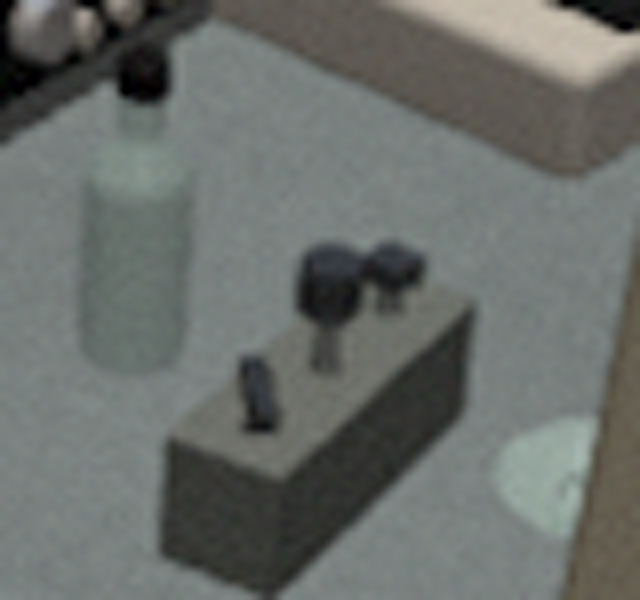

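The middle pin in the rack is the round one. The lever leans to +x. Next I'll measure the points by rays.

```bash
cat > h.py <<'E'
import cv2,numpy as np
from workcell import get_state,cams,workorder
C={n:cams.get_calibration(n) for n in("side","top")}
def K(c): return np.array([[c["fx"],0,c["cx"]],[0,c["fy"],c["cy"]],[0,0,1.]])
def ray(n,uv):
    c=C[n];R=cv2.Rodrigues(c["rvec"])[0]
    d=R.T@np.linalg.inv(K(c))@np.array([uv[0],uv[1],1.]);o=-R.T@c["tvec"];return o,d/np.linalg.norm(d)
def plane(n,uv,z):
    o,d=ray(n,uv);return o+d*(z-o[2])/d[2]
def tri(a,b):
    o1,d1=ray("side",a);o2,d2=ray("top",b)
    A=np.array([d1,-d2]).T;t=np.linalg.lstsq(A,o2-o1,rcond=None)[0]
    p,q=o1+d1*t[0],o2+d2*t[1];return (p+q)/2,np.linalg.norm(p-q)
def proj(n,p): return cv2.projectPoints(np.array([p],float),C[n]["rvec"],C[n]["tvec"],K(C[n]),None)[0].ravel()
def blob(im,box,lo,hi,inv=False):
    x,y,w,h=box;g=im[y:y+h,x:x+w].astype(int).max(2);m=((g>=lo)&(g<=hi)).astype(np.uint8)
    n,l,s,c=cv2.connectedComponentsWithStats(m);return [(s[i].tolist()[:5],(c[i]+[x,y]).round(2).tolist()) for i in range(1,n) if s[i][4]>2]
E
python3 - <<'E'
from h import *
t=cv2.imread("pics/top0.png");s=cv2.imread("pics/side0.png")
print("head top",blob(t,(376,183,20,18),0,85))
print("knob top",blob(t,(195,160,22,20),0,50))
print("knob side",blob(s,(200,215,22,22),0,60))
print("bore top",blob(t,(230,198,9,9),0,125))
print("bore side",blob(s,(249,230,10,9),0,150))
print("blk",blob(t,(215,185,40,40),150,255), blob(s,(235,220,40,30),165,255))
print("cork",blob(t,(248,153,14,14),0,1))
u=lambda x,y:((x+.5)/8-.5+180,(y+.5)/8-.5+150)
for p in[(375,318),(550,358),(503,535),(328,492)]: print(plane("top",u(*p),.114))
print("bore",plane("top",u(435,424),.114))
v=lambda x,y:((x+.5)/6-.5+195,(y+.5)/6-.5+200)
print("bore side",plane("side",v(356,208),.114),tri(v(356,208),u(435,424)))
print("knob tri",tri(v(98,152),u(202,167)))
w=lambda x,y:((x+.5)/6-.5+335,(y+.5)/6-.5+130)
print("head",plane("top",w(303,376),.103))
z=lambda x,y:((x+.5)/8-.5+295,(y+.5)/8-.5+140)
print("head side",plane("side",z(333,258),.103),tri(z(333,258),w(303,376)))
print("rack corners",[plane("top",w(*p),.056) for p in[(100,360),(437,322),(450,432),(112,470)]])
print("cork",plane("top",u(592,86),.109))
E
```

```text
head top [([3, 5, 11, 10, 84], [383.96, 192.98])]
knob top [([5, 6, 10, 10, 80], [204.71, 170.44])]
knob side [([6, 5, 11, 11, 94], [210.78, 225.13])]
bore top [([2, 3, 4, 4, 13], [233.62, 202.38])]
bore side [([3, 3, 5, 4, 14], [253.93, 234.29])]
blk [([7, 6, 25, 25, 426], [233.98, 202.79])] [([5, 5, 29, 19, 280], [253.9, 234.2])]
cork []
[0.54785211 0.13136939 0.114     ]
[0.53415505 0.07661908 0.114     ]
[0.47861695 0.09144186 0.114     ]
[0.49302097 0.14577389 0.114     ]
bore [0.51386351 0.11254749 0.114     ]
bore side [0.51099196 0.11225163 0.114     ] (array([0.51298275, 0.11193601, 0.11310309]), np.float64(0.0024700534406983713))
knob tri (array([0.58864349, 0.17942751, 0.1439408 ]), np.float64(0.0021628207595533293))
head [ 0.53556601 -0.26806431  0.103     ]
head side [ 0.53502801 -0.27034379  0.103     ] (array([ 0.53460988, -0.26814852,  0.10428157]), np.float64(0.001667002881016882))
rack corners [array([ 0.55341097, -0.19180235,  0.056     ]), array([ 0.56795469, -0.34174308,  0.056     ]), array([ 0.51844715, -0.34427572,  0.056     ]), array([ 0.5040966 , -0.19493959,  0.056     ])]
cork [0.62294392 0.06327391 0.109     ]
```

```bash
cat >> h.py <<'E'
def go(p=None,ang=None):
    """print tool-frame shift (cm) from measured pose to world p; ang = wanted world angle (deg) of tool y"""
    from scipy.spatial.transform import Rotation as Ro
    s=get_state();w,x,y,z=s["orientation"];R=Ro.from_quat([x,y,z,w]).as_matrix()
    a=np.degrees(np.arctan2(R[1,1],R[0,1]))
    print("t",round(float(s["clock"]),2),"tcp",s["tcp_pos"].round(4),"yang",a.round(2),"zax",R[:,2].round(3),"F",s["wrist_force"].round(1),"gap",round(float(s["finger_gap"]),4),"j",s["joint_pos"].round(2))
    if p is not None: print("shift cm",(R.T@(np.array(p)-s["tcp_pos"])*100).round(2))
    if ang is not None: print("tool-z turn deg",-((ang-a+90)%180-90))
E
python3 - <<'E'
from h import *
print("side cam",ray("side",(0,0))[0],"top",ray("top",(0,0))[0])
print("tallb",plane("top",(398,146),.135),"bottle",plane("top",(312,167),.105),"dish",plane("top",(400,232),.01),"jar",plane("top",(229,244),.06))
print("tin",plane("top",(139,157),.075))
print("head mask",plane("top",(383.96,192.98),.095),"bore mask",plane("top",(233.62,202.38),.114))
go((.535,-.2685,.16),5.5)
E
```

```text
side cam [-0.11405367  0.74152229  0.83512379] top [ 0.35143546 -0.00406439  1.05624186]
tallb [ 0.64573283 -0.29779226  0.135     ] bottle [ 0.60386708 -0.0852432   0.105     ] dish [ 0.44240244 -0.32831526  0.01      ] jar [0.41437136 0.13195743 0.06      ]
tin [0.6471325  0.36862074 0.075     ]
head mask [ 0.53526999 -0.26731748  0.095     ] bore mask [0.51433853 0.11333948 0.114     ]
t 0.1 tcp [ 0.2263 -0.5281  0.2199] yang -66.81 zax [-0.     0.002 -1.   ] F [-0.2 -0.4 -0.1] gap 0.0857 j [-1.31  0.31  0.05  1.3  -0.    1.43]
shift cm [ 38.6  -11.69   6.02]
tool-z turn deg -72.30826033681183
```

play_rows(series="60 4.8 -1.45 0 0 0 0;60 4.8 -1.45 0 0 0 0;60 4.8 -1.45 0 0 0 0;60 4.8 -1.45 0 0 0 0;60 4.8 -1.45 0 0 0 0;60 4.8 -1.45 0 0 0 0;60 4.8 -1.45 0 0 0 0;60 4.8 -1.45 0 0 0 0;60 0 0 0 0 0 -10;60 0 0 0 0 0 -10;60 0 0 0 0 0 -10;60 0 0 0 0 0 -10", newtons=50)

```text
clock: 1.6
tcp_pos: [0.5335, -0.2704, 0.2201]
orientation: [-0.001, 0.85, 0.526, -0.0]
wrist_force: [-0.4, 0.5, -0.3]
finger_gap: 0.0512
```

play_rows(series="60 0 0 0 0 0 -10;60 0 0 0 0 0 -10;60 0 0 0 0 0 -10;60 0 0 0 0 0 -2.3;60 0 0 0 0 0 0;60 0 0 0 0 0 0")

```text
clock: 2.35
tcp_pos: [0.5336, -0.2706, 0.2204]
orientation: [-0.0, 0.673, 0.74, -0.0]
wrist_force: [-0.0, 0.6, 0.1]
finger_gap: 0.0515
```

```bash
python3 - <<'E'
from h import *
go((.535,-.268,.094),5.5)
im=cams.read_camera("side")[:,:,::-1];cv2.imwrite("pics/s1.png",cv2.resize(im[100:240,250:430],None,fx=4,fy=4,interpolation=cv2.INTER_CUBIC))
E
```

```text
t 2.35 tcp [ 0.5336 -0.2706  0.2204] yang 5.45 zax [-0.  0. -1.] F [-0.   0.6  0.1] gap 0.0515 j [-0.6   0.36  0.11  1.32 -0.    0.87]
shift cm [ 0.25  0.17 12.64]
tool-z turn deg -0.05043219022653034
```

View pics/s1.png

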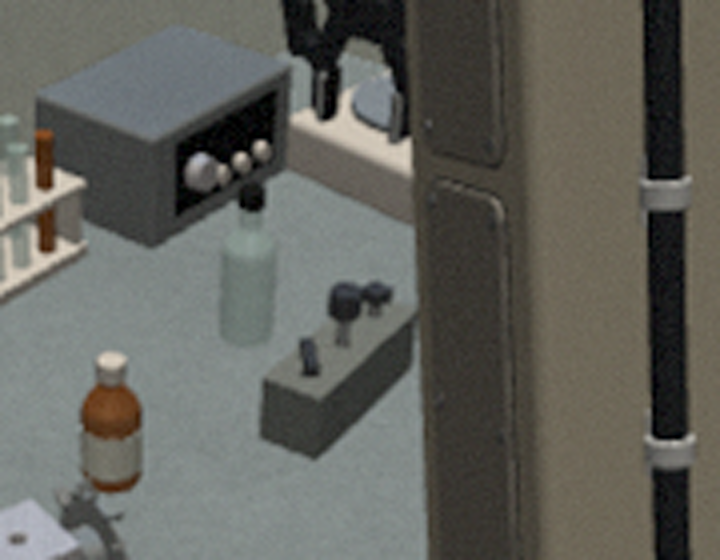

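The gripper is above the rack at the upper edge of the picture, and the pin head is at crop (345,300). I'll descend and grip.

play_rows(series="60 0.25 0.17 3.2 0 0 0;60 0 0 3.2 0 0 0;60 0 0 3.2 0 0 0;60 0 0 2 0 0 0;60 0 0 1.1 0 0 0;60 0 0 0 0 0 0;60 0 0 0 0 0 0;0 0 0 0 0 0 0;0 0 0 0 0 0 0;0 0 0 0 0 0 0;0 0 0 0 0 0 0", newtons=50)

```text
clock: 3.78
tcp_pos: [0.5352, -0.2681, 0.0938]
orientation: [0.0, 0.672, 0.74, -0.0]
wrist_force: [-0.2, -0.7, 0.0]
finger_gap: -0.0002
```

play_rows(series="0 0 0 0 0 0 0;0 0 0 0 0 0 0")

```text
clock: 4.03
tcp_pos: [0.5352, -0.2681, 0.0937]
orientation: [-0.0, 0.672, 0.74, -0.0]
wrist_force: [0.7, 0.7, 0.4]
finger_gap: 0.0001
```

```bash
python3 - <<'E'
from h import *
go()
im=cams.read_camera("side")[:,:,::-1];cv2.imwrite("pics/s2.png",cv2.resize(im[100:240,250:430],None,fx=4,fy=4,interpolation=cv2.INTER_CUBIC))
E
```

```text
t 4.03 tcp [ 0.5352 -0.2681  0.0937] yang 5.49 zax [-0. -0. -1.] F [0.7 0.7 0.4] gap 0.0001 j [-0.6   0.42 -0.11  1.04 -0.    0.88]
```

View pics/s2.png

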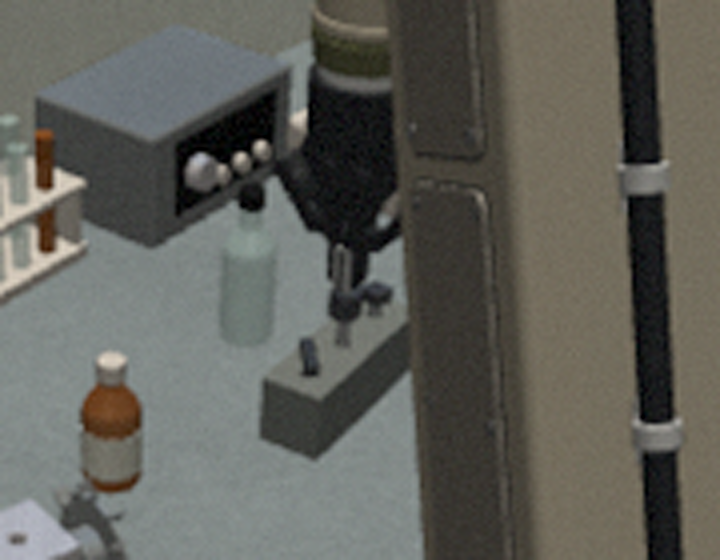

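The fingers shut on nothing (gap 0), with the head still visible below or in front of them at crop (345,300). I'll compare the projections.

```bash
python3 - <<'E'
from h import *
s=get_state();p=s["tcp_pos"]
for dz in(0.03,0,-.019): q=proj("side",p+[0,0,dz]);print(dz,q,(q-[250,100])*4)
for z in (.103,.081): 
    q=proj("side",(.535,-.268,z));print(z,(q-[250,100])*4)
im=cams.read_camera("side")[:,:,::-1];cv2.imwrite("pics/s3.png",cv2.resize(im[150:195,315:355],None,fx=13,fy=13,interpolation=cv2.INTER_CUBIC))
im=cams.read_camera("top")[:,:,::-1];cv2.imwrite("pics/t3.png",cv2.resize(im[130:230,335:435],None,fx=6,fy=6,interpolation=cv2.INTER_CUBIC))
E
```

```text
0.03 [336.18414401 166.11717687] [344.73657603 264.46870746]
0 [335.49134731 174.78686905] [341.96538925 299.1474762 ]
-0.019 [335.0616934  180.16357944] [340.24677359 320.65431776]
0.103 [342.96260909 288.52460994]
0.081 [340.95779078 313.59563855]
```

View pics/s3.png

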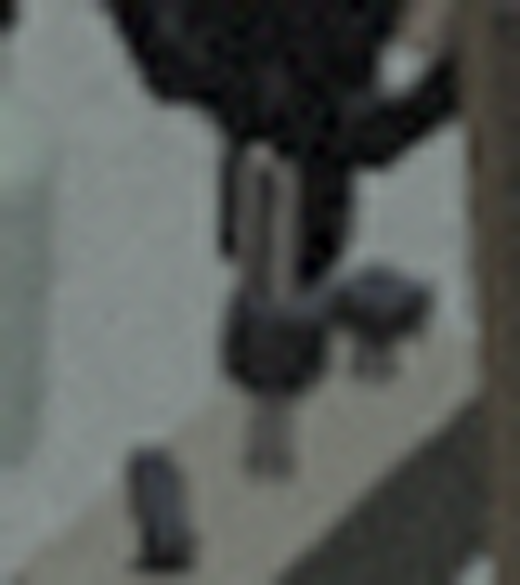

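View pics/t3.png

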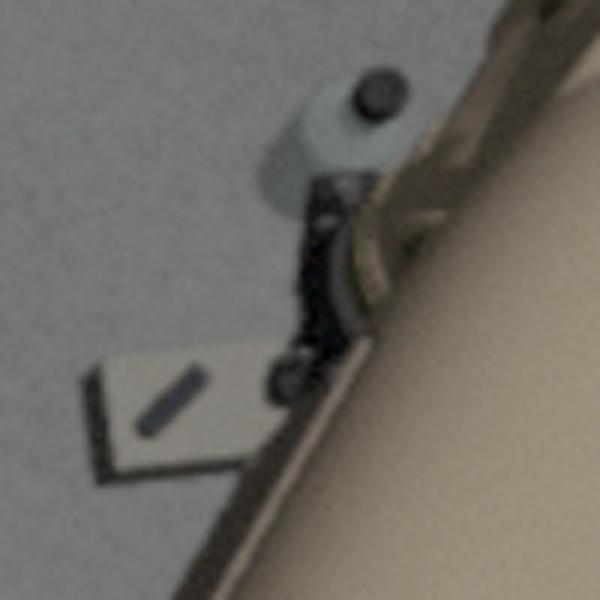

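The picture doesn't settle whether the shut fingertips are above or behind the head. I'll rise straight up and compare the fingertips' seen position with the reported one.

play_rows(series="0 0 0 -2 0 0 0;0 0 0 -2 0 0 0;0 0 0 -2 0 0 0;0 0 0 0 0 0 0")

```text
clock: 4.68
tcp_pos: [0.5363, -0.2688, 0.1554]
orientation: [0.002, 0.672, 0.74, 0.0]
wrist_force: [0.2, 0.1, 0.5]
finger_gap: -0.0002
```

```bash
python3 - <<'E'
from h import *
go()
s=get_state();p=s["tcp_pos"]
for n,(x,y,w,h,k) in {"side":(305,120,60,75,8),"top":(345,130,75,75,8)}.items():
    im=cams.read_camera(n)[:,:,::-1]
    cv2.imwrite(f"pics/{n}4.png",cv2.resize(im[y:y+h,x:x+w],None,fx=k,fy=k,interpolation=cv2.INTER_CUBIC))
    print(n,[((proj(n,p+[0,0,d])-[x,y]+.5)*k).round(0) for d in(.05,0,-.019)],"head",[((proj(n,(.535,-.268,z))-[x,y]+.5)*k).round(0) for z in(.103,.081,.056)])
E
```

```text
t 4.67 tcp [ 0.5363 -0.2688  0.1554] yang 5.49 zax [ 0.003 -0.002 -1.   ] F [0.2 0.1 0.5] gap -0.0002 j [-0.6   0.38 -0.01  1.17 -0.    0.88]
side [array([268., 173.]), array([258., 296.]), array([255., 341.])] head [array([250., 421.]), array([246., 471.]), array([241., 527.])]
top [array([423., 429.]), array([374., 466.]), array([356., 478.])] head [array([325., 504.]), array([306., 517.]), array([287., 531.])]
```

View pics/side4.png

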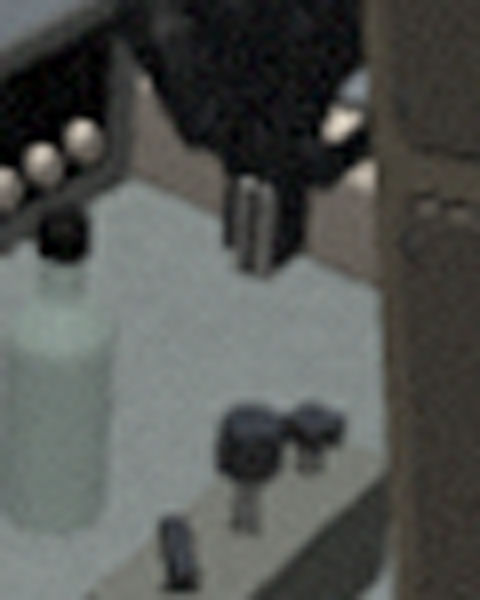

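View pics/top4.png

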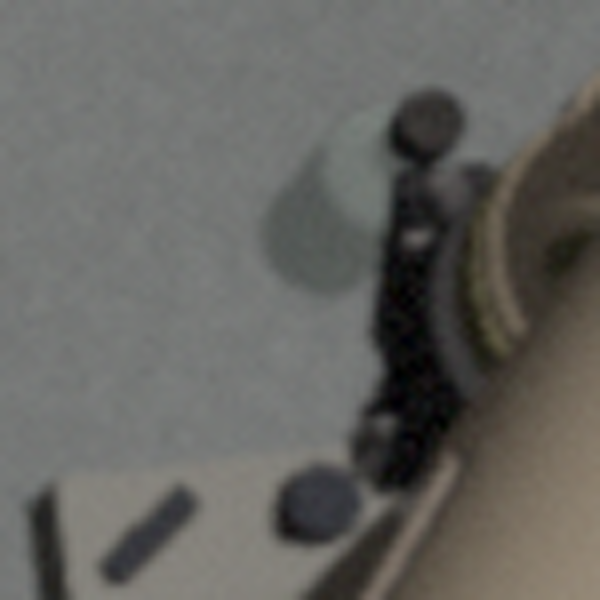

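The shut fingertips appear at side crop (255,270), while the reported pose puts them at (255,341). That is about 29 mm higher than the reported TCP implies, with no clear sideways offset. It also explains the empty grasp: the tips were at about 0.104, just above the head. I'll pin this down before using it.

```bash
python3 - <<'E'
from h import *
s=get_state();p=s["tcp_pos"]
a=np.array([255,270])/8-.5+[305,120]
# fit z-offset along vertical through TCP from the side view
zs=np.linspace(-.03,.05,161);q=np.array([proj("side",p+[0,0,z]) for z in zs])
i=np.argmin(abs(q[:,1]-a[1]));print("tip above TCP by",zs[i],"side col",q[i,0],a[0])
b=proj("top",p+[0,0,zs[i]]);print("top predicted crop",(b-[345,130]+.5)*8)
print("tri w/ top tip",tri(a,np.array([374,458])/8-.5+[345,130]))
E
```

```text
tip above TCP by 0.013500000000000005 side col 337.2305677456736 336.375
top predicted crop [382.14816573 461.62424727]
tri w/ top tip (array([ 0.53615813, -0.26539605,  0.16753159]), np.float64(0.0002524297166274476))
```

play_rows(series="60 0 0 0 0 0 0;60 0 0 0 0 0 0;60 0 0 0 0 0 0;60 0 0 3 0 0 0;60 0 0 3 0 0 0;60 0 0 1.5 0 0 0;60 0 0 0 0 0 0;60 0 0 0 0 0 0")

```text
clock: 5.78
tcp_pos: [0.5359, -0.2685, 0.0798]
orientation: [0.001, 0.672, 0.74, 0.0]
wrist_force: [1.1, -0.3, -0.1]
finger_gap: 0.0509
```

```bash
python3 - <<'E'
from h import *
go()
s=get_state();p=s["tcp_pos"]
for n,(x,y,w,h,k) in {"side":(305,120,60,75,8),"top":(345,130,75,75,8)}.items():
    im=cams.read_camera(n)[:,:,::-1]
    cv2.imwrite(f"pics/{n}5.png",cv2.resize(im[y:y+h,x:x+w],None,fx=k,fy=k,interpolation=cv2.INTER_CUBIC))
E
```

```text
t 5.78 tcp [ 0.5359 -0.2685  0.0798] yang 5.49 zax [ 0.001 -0.001 -1.   ] F [ 1.1 -0.3 -0.1] gap 0.0509 j [-0.6   0.43 -0.13  1.   -0.    0.88]
```

View pics/side5.png

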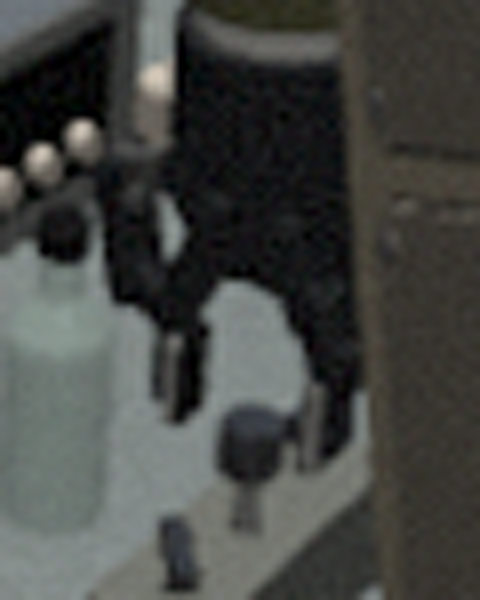

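View pics/top5.png

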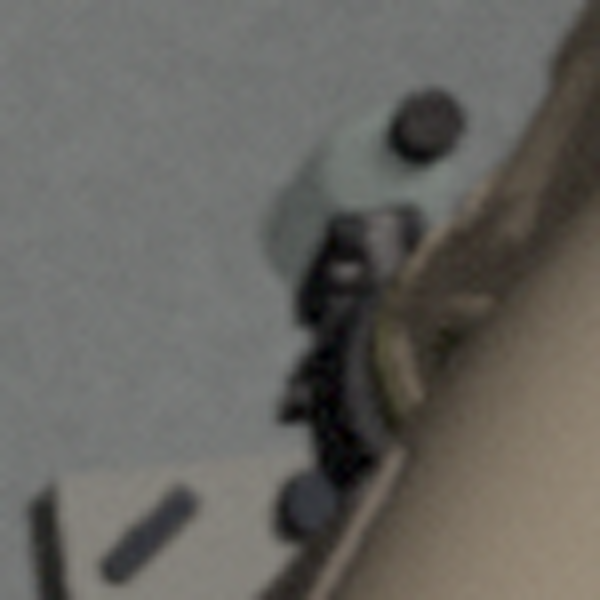

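The open fingertips are at side crop (180,420) and (312,470). They straddle the head evenly but sit only halfway down it, at z≈0.093, which confirms the offset. I'll go 1.6 cm lower and close.

play_rows(series="60 0 0 0.8 0 0 0;60 0 0 0.8 0 0 0;60 0 0 0 0 0 0;0 0 0 0 0 0 0;0 0 0 0 0 0 0;0 0 0 0 0 0 0;0 0 0 0 0 0 0;0 0 0 0 0 0 0", newtons=50)

```text
clock: 6.88
tcp_pos: [0.5353, -0.2682, 0.0629]
orientation: [0.0, 0.672, 0.74, -0.0]
wrist_force: [0.6, -0.1, 1.1]
finger_gap: 0.0224
```

```bash
python3 - <<'E'
from h import *
go()
for n,(x,y,w,h,k) in {"side":(305,120,60,75,8)}.items():
    im=cams.read_camera(n)[:,:,::-1]
    cv2.imwrite(f"pics/{n}6.png",cv2.resize(im[y:y+h,x:x+w],None,fx=k,fy=k,interpolation=cv2.INTER_CUBIC))
E
```

```text
t 6.88 tcp [ 0.5353 -0.2682  0.0629] yang 5.49 zax [ 0. -0. -1.] F [ 0.6 -0.1  1.1] gap 0.0224 j [-0.6   0.45 -0.16  0.97 -0.    0.88]
```

View pics/side6.png

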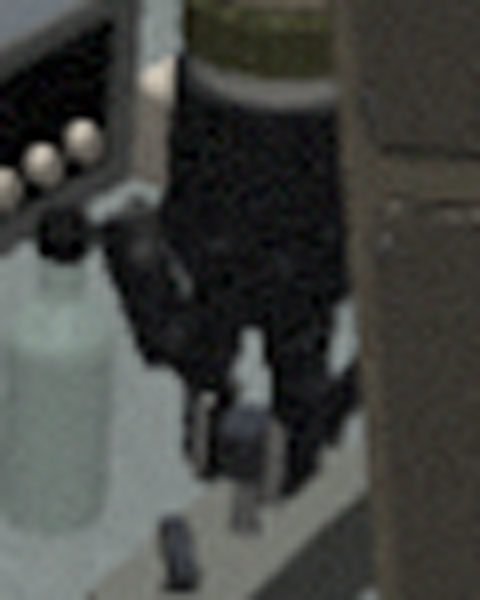

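The pin is held (gap 22 mm). Its tip is at reported TCP z − 0.057. I'll lift it, then turn.

play_rows(series="0 0 0 -1 0 0 0;0 0 0 -2 0 0 0;0 0 0 -2.5 0 0 0;0 0 0 -3 0 0 0;0 0 0 -3 0 0 0;0 0 0 -2.5 0 0 0;0 0 0 -1.5 0 0 0;0 0 0 0 0 0 -7;0 0 0 0 0 0 -7;0 0 0 0 0 0 -7;0 0 0 0 0 0 -7;0 0 0 0 0 0 -7")

```text
clock: 8.43
tcp_pos: [0.5348, -0.2678, 0.2173]
orientation: [-0.001, 0.417, 0.909, 0.0]
wrist_force: [-0.7, 0.1, -0.1]
finger_gap: 0.0228
```

play_rows(series="0 0 0 0 0 0 -7;0 0 0 0 0 0 -7;0 0 0 0 0 0 -7;0 0 0 0 0 0 -7;0 0 0 0 0 0 -7;0 0 0 0 0 0 0")

```text
clock: 9.18
tcp_pos: [0.5349, -0.2679, 0.2174]
orientation: [-0.0, 0.127, 0.992, 0.0]
wrist_force: [-0.2, -1.3, -1.2]
finger_gap: 0.0226
```

```bash
python3 - <<'E'
from h import *
go((.5135,.1125,.2),75.5)
E
```

```text
t 9.18 tcp [ 0.5349 -0.2679  0.2174] yang 75.42 zax [-0.001  0.    -1.   ] F [-0.2 -1.3 -1.2] gap 0.0226 j [-0.6   0.36  0.11  1.32 -0.   -0.34]
shift cm [11.65 36.28  1.76]
tool-z turn deg -0.08255333226573214
```

play_rows(series="0 0.85 2.5 0 0 0 0;0 1.4 4.4 0 0 0 0;0 1.4 4.4 0 0 0 0;0 1.4 4.4 0 0 0 0;0 1.4 4.4 0 0 0 0;0 1.4 4.4 0 0 0 0;0 1.4 4.4 0 0 0 0;0 1.4 4.4 0 0 0 0;0 1 2.9 0 0 0 0;0 0 0 0 0 0 0;0 0 0 0 0 0 0")

```text
clock: 10.55
tcp_pos: [0.5125, 0.1118, 0.2177]
orientation: [-0.0, 0.126, 0.992, -0.0]
wrist_force: [0.5, -0.1, -1.1]
finger_gap: 0.0224
```

```bash
python3 - <<'E'
from h import *
go((.5135,.1125,.2),75.5)
for n,(x,y,w,h,k) in {"side":(195,165,100,90,8),"top":(190,150,90,75,8)}.items():
    im=cams.read_camera(n)[:,:,::-1]; cv2.imwrite(f"pics/{n}7raw.png",im)
    cv2.imwrite(f"pics/{n}7.png",cv2.resize(im[y:y+h,x:x+w],None,fx=k,fy=k,interpolation=cv2.INTER_CUBIC)[:600])
E
```

```text
t 10.55 tcp [0.5125 0.1118 0.2177] yang 75.5 zax [-0. -0. -1.] F [ 0.5 -0.1 -1.1] gap 0.0224 j [ 0.06  0.22 -0.09  1.26 -0.    0.32]
shift cm [-0.08  0.09  1.77]
tool-z turn deg -0.004341620999156248
```

View pics/side7.png

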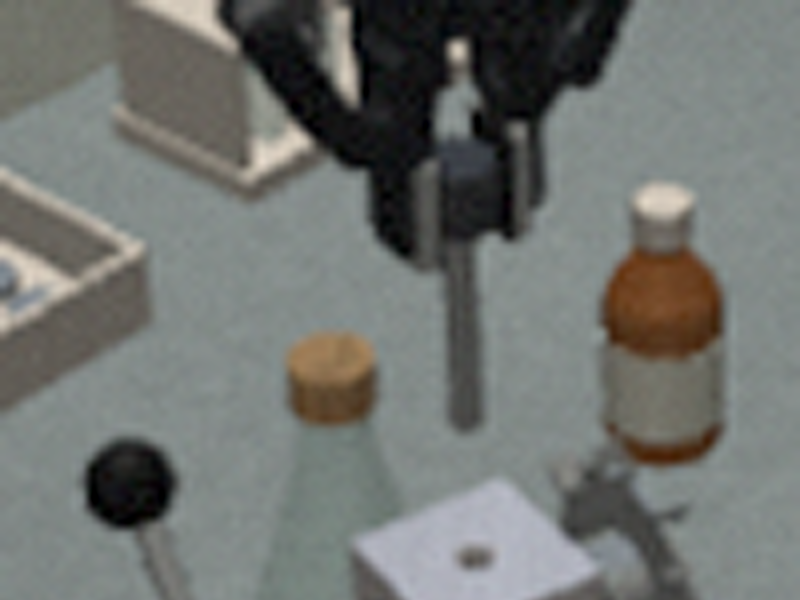

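View pics/top7.png

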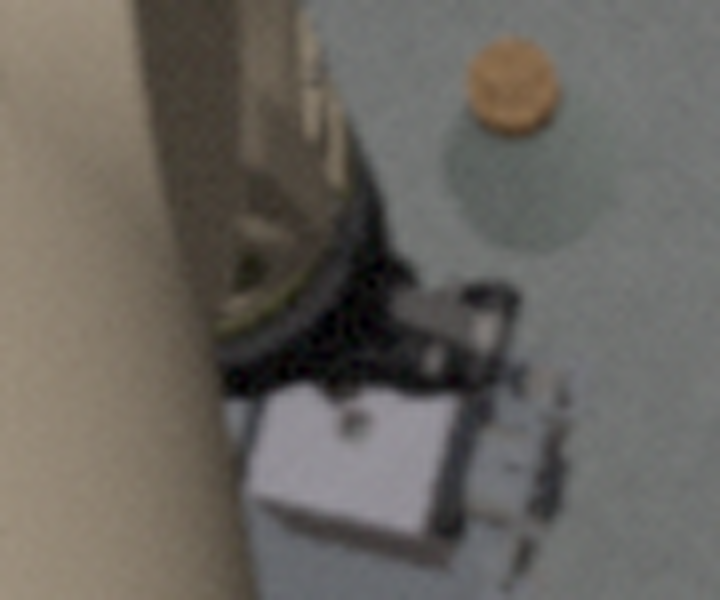

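In the side crop the pin is upright with its tip at (465,428), and the bore mouth is at (475,558). In the top crop the tip peeks out at about (348,392), with the bore at (355,423). I'll check the lateral offset.

```bash
python3 - <<'E'
from h import *
p=get_state()["tcp_pos"]; tip=p-[0,0,.057]
S=lambda x,y:np.array([x+.5,y+.5])/8-.5+[195,165]
T=lambda x,y:np.array([x+.5,y+.5])/8-.5+[190,150]
iS=lambda q:((q-[195,165]+.5)*8).round(0); iT=lambda q:((q-[190,150]+.5)*8).round(0)
print("pred tip side",iS(proj("side",tip)),"bottom +r",iS(proj("side",tip+[0,0,.075])),"top",iT(proj("top",tip)), iT(proj("top",tip+[0,0,.02])))
b=(plane("top",T(355,423),.114)+plane("side",S(475,558),.114))/2
print("bore",b,plane("top",T(355,423),.114),plane("side",S(475,558),.114))
t=cv2.imread("pics/top7raw.png");s=cv2.imread("pics/side7raw.png")
print(blob(t,(230,199,9,9),0,125)); print(blob(s,(249,230,10,9),0,155))
cv2.imwrite("pics/t7b.png",cv2.resize(t[185:220,215:250],None,fx=16,fy=16,interpolation=cv2.INTER_CUBIC))
for n,c in(("side",S(465,333)),):
  g=s[190:222,245:262].astype(int).sum(2)
  for y in range(196,220,3): print(y,s[y,246:262].astype(int).sum(1)//3)
E
```

```text
pred tip side [468. 431.] bottom +r [458. 222.] top [341. 401.] [332. 389.]
bore [0.51248418 0.11247108 0.114     ] [0.51417947 0.11254774 0.114     ] [0.5107889  0.11239441 0.114     ]
[([0, 0, 7, 6, 27], [233.22, 201.33])]
[([3, 3, 5, 3, 13], [254.0, 234.15])]
196 [ 31  61  82  69  59  76  73  70 109 147 139 140 141 138 141 138]
199 [134 123 122 121  95  70  81  61 104 142 138 138 140 142 139 137]
202 [140 138 137 134 107  75  72  72  87 123 137 143 139 140 140 138]
205 [138 135 138 140 120  71  73  69  85 126 144 139 136 145 141 136]
208 [137 136 137 140 122  78  76  70  80 116 139 138 137 138 140 141]
211 [134 137 133 133 123  81  76  73  81 117 141 135 134 136 137 137]
214 [129 133 137 134 124  89  73  74  73 107 132 132 134 138 133 134]
217 [137 138 137 135 126  89  72  71  71 105 135 135 135 132 132 134]
```

View pics/t7b.png

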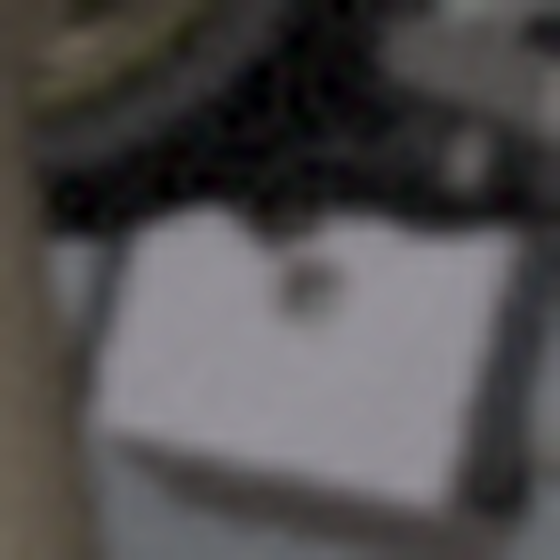

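play_rows(series="0 0 0.05 2 0 0 0;0 0 0 1.5 0 0 0;0 0 0 0.5 0 0 0;0 0 0 0 0 0 0;0 0 0 0 0 0 0")

```text
clock: 11.28
tcp_pos: [0.5136, 0.112, 0.1782]
orientation: [0.0, 0.126, 0.992, 0.0]
wrist_force: [0.4, -0.1, -0.1]
finger_gap: 0.0227
```

```bash
python3 - <<'E'
from h import *
go((.5135,.1125,.2),75.5)
for n,(x,y,w,h,k) in {"side":(230,200,50,50,12),"top":(210,180,50,50,12)}.items():
    im=cams.read_camera(n)[:,:,::-1]; cv2.imwrite(f"pics/{n}8raw.png",im)
    cv2.imwrite(f"pics/{n}8.png",cv2.resize(im[y:y+h,x:x+w],None,fx=k,fy=k,interpolation=cv2.INTER_CUBIC)[:600])
    p=get_state()["tcp_pos"]
    for d in(.057,): print(n,"tip pred",((proj(n,p-[0,0,d])-[x,y]+.5)*k).round(0),"at .114",((proj(n,[p[0],p[1],.114])-[x,y]+.5)*k).round(0))
E
```

```text
t 11.28 tcp [0.5136 0.112  0.1782] yang 75.48 zax [ 0.001 -0.    -1.   ] F [ 0.4 -0.1 -0.1] gap 0.0227 j [ 0.06  0.23 -0.17  1.17 -0.    0.32]
shift cm [ 0.02  0.05 -2.18]
tool-z turn deg -0.01793958459570888
side tip pred [283. 383.] at .114 [284. 411.]
top tip pred [291. 272.] at .114 [295. 278.]
```

View pics/side8.png

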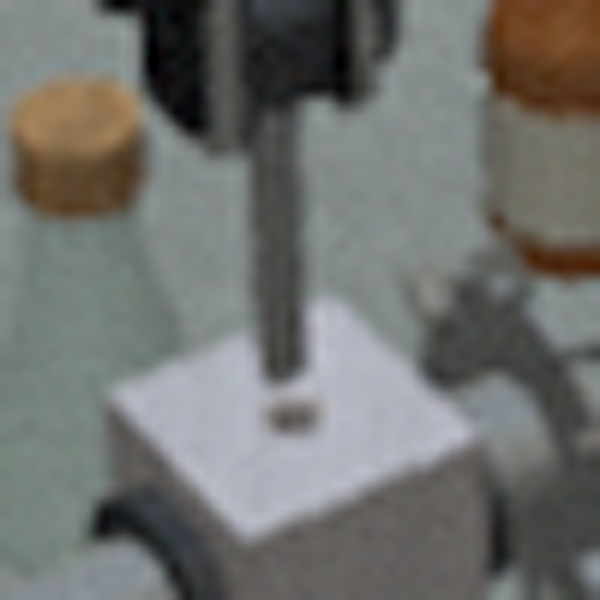

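View pics/top8.png

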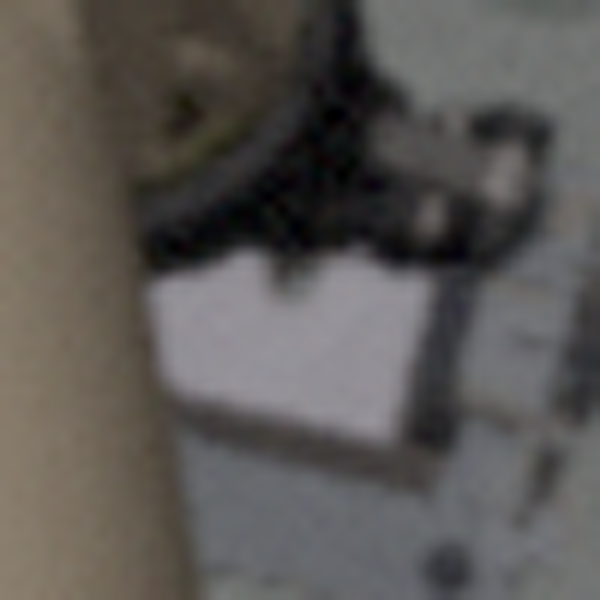

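In the side crop the tip is at (285,380) and the bore at (292,417), while a straight descent would land at (284,411). In the top crop the tip is just above the bore, at about (289,285). I'll compute the correction.

```bash
python3 - <<'E'
from h import *
p=get_state()["tcp_pos"]
S=lambda x,y:np.array([x,y])/12-.5+[230,200]
T=lambda x,y:np.array([x,y])/12-.5+[210,180]
s=cv2.imread("pics/side8raw.png"); print(blob(s,(249,231,11,8),0,150)); 
for r in range(229,238): print(r,s[r,247:262].astype(int).sum(1)//3)
o=plane("side",S(285,411),.114)
for q in((292,417),(292,414),(290,415)): print(plane("side",S(*q),.114)-o)
o=plane("top",T(295,278),.114)
for q in((289,275),(293,277)): print("top",plane("top",T(*q),.114)-o)
g=cv2.imread("pics/top8raw.png")
for r in range(196,208): print(r,g[r,226:242].astype(int).sum(1)//3)
E
```

```text
[([3, 0, 3, 1, 3], [253.0, 231.0]), ([3, 2, 5, 3, 11], [253.73, 234.18])]
229 [166 180 182 179 143  73  74  64 124 189 190 187 185 185 182]
230 [178 182 182 184 153  69  71  72 128 185 190 184 185 186 183]
231 [178 180 185 185 162 104  90 124 169 185 187 184 184 180 182]
232 [179 181 184 184 179 158 158 176 188 182 186 185 184 182 181]
233 [179 183 180 185 178 166 147 147 150 163 184 184 183 183 180]
234 [177 181 182 186 170 131 100 100 102 142 182 187 187 183 177]
235 [179 180 182 185 173 142  95 102 112 152 184 183 185 184 179]
236 [181 182 182 186 181 171 163 160 163 175 186 184 186 182 179]
237 [179 181 183 185 179 179 184 186 185 185 186 182 183 182 181]
[-0.00240037  0.00048736  0.        ]
[-0.00174188 -0.00021537  0.        ]
[-0.00165246  0.00028133  0.        ]
top [0.00065349 0.0012471  0.        ]
top [0.00021781 0.00041567 0.        ]
196 [45 47 32 25 20 11  2 15 20 13 14 20 20 27 26 30]
197 [38 25 19  8  5  8 22  5 21 18 19 30 29 32 31 28]
198 [21 11 14  7 10  8 17 17  5 10 22 26 22 26 26 36]
199 [ 9 11 12 19 19 14 16 21  7  7 17 19 18 24 17 25]
200 [12 19 23 41 56 48 32 16 25 12 25 35 36 62 58 29]
201 [ 26  45  68 108 125 110  74  46  39  50  68  91 102 105  90  56]
202 [ 83 108 127 139 143 129  95  56  65  73  98 127 137 138 134 119]
203 [133 141 144 145 144 136 106  79  94 107 124 145 147 148 145 142]
204 [148 146 147 147 147 141 123 107 110 121 138 147 148 149 148 148]
205 [147 146 145 147 148 147 138 132 131 139 145 149 149 151 148 146]
206 [145 147 149 148 149 148 145 146 145 147 146 150 150 148 145 146]
207 [146 146 150 149 147 147 147 148 148 148 150 148 148 146 146 147]
```

play_rows(series="0 0.2 -0.05 0 0 0 0;0 0 0 0.3 0 0 0;0 0 0 0 0 0 0")

```text
clock: 11.75
tcp_pos: [0.5109, 0.1121, 0.1744]
orientation: [-0.0, 0.126, 0.992, -0.0]
wrist_force: [0.0, 0.2, -0.6]
finger_gap: 0.0223
```

```bash
python3 - <<'E'
from h import *
go()
for n,(x,y,w,h,k) in {"side":(230,200,50,50,12)}.items():
    im=cams.read_camera(n)[:,:,::-1]; cv2.imwrite(f"pics/{n}9raw.png",im)
    cv2.imwrite(f"pics/{n}9.png",cv2.resize(im[y:y+h,x:x+w],None,fx=k,fy=k,interpolation=cv2.INTER_CUBIC)[:600])
    for r in range(228,239): print(r,im[r,247:262].astype(int).sum(1)//3)
E
```

```text
t 11.75 tcp [0.5109 0.1121 0.1744] yang 75.5 zax [-0. -0. -1.] F [ 0.   0.2 -0.6] gap 0.0223 j [ 0.06  0.23 -0.18  1.16 -0.    0.32]
228 [139 156 172 180 164  98  69  71  80 141 188 186 185 184 169]
229 [167 178 183 186 171 117  70  78  78 142 189 185 184 183 182]
230 [179 181 184 184 173 125  68  73  72 140 189 183 186 184 181]
231 [179 178 182 184 169 123  67  72  79 140 192 184 185 183 184]
232 [175 182 182 182 179 145  77  74  83 149 191 184 185 184 180]
233 [177 183 185 185 183 157 103  79  96 154 184 185 183 183 180]
234 [178 182 181 186 172 132 104  94  95 141 182 188 188 184 183]
235 [177 184 180 180 175 138  98 105 112 149 184 184 185 183 181]
236 [185 180 183 181 180 170 158 162 161 179 189 186 185 182 181]
237 [184 183 182 184 180 180 188 183 184 186 185 183 186 181 182]
238 [179 183 182 180 178 180 182 186 178 185 186 185 184 181 182]
```

View pics/side9.png

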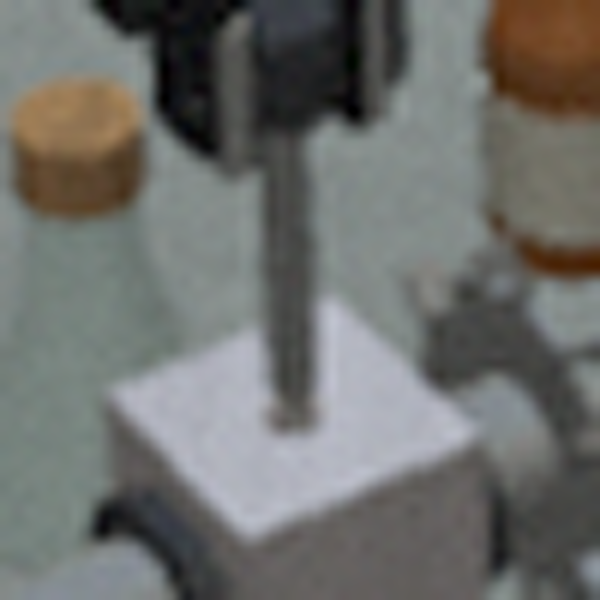

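The pin and the bore are now in line in the side view (both at col ≈253.95). I'll lower it gently.

play_rows(series="0 0 0 0.2 0 0 0;0 0 0 0.2 0 0 0;0 0 0 0.2 0 0 0;0 0 0 0 0 0 0")

```text
clock: 12.3
tcp_pos: [0.511, 0.1121, 0.1684]
orientation: [-0.0, 0.126, 0.992, -0.0]
wrist_force: [0.3, -0.6, -0.7]
finger_gap: 0.0224
```

```bash
python3 - <<'E'
from h import *
go()
E
```

```text
t 12.3 tcp [0.511  0.1121 0.1684] yang 75.49 zax [-0. -0. -1.] F [ 0.3 -0.6 -0.7] gap 0.0224 j [ 0.06  0.24 -0.19  1.15 -0.    0.32]
```

play_rows(series="0 0 0 0.25 0 0 0;0 0 0 0.25 0 0 0;0 0 0 0.25 0 0 0;0 0 0 0 0 0 0")

```text
clock: 12.8
tcp_pos: [0.511, 0.1122, 0.1608]
orientation: [-0.0, 0.126, 0.992, 0.0]
wrist_force: [0.1, 0.5, -2.0]
finger_gap: 0.0225
```

```bash
python3 - <<'E'
from h import *
go()
for n,(x,y,w,h,k) in {"side":(230,200,50,50,12)}.items():
    im=cams.read_camera(n)[:,:,::-1]
    cv2.imwrite(f"pics/{n}10.png",cv2.resize(im[y:y+h,x:x+w],None,fx=k,fy=k,interpolation=cv2.INTER_CUBIC)[:600])
E
```

```text
t 12.8 tcp [0.511  0.1122 0.1608] yang 75.5 zax [-0.  0. -1.] F [ 0.1  0.5 -2. ] gap 0.0225 j [ 0.06  0.24 -0.2   1.13  0.    0.32]
```

View pics/side10.png

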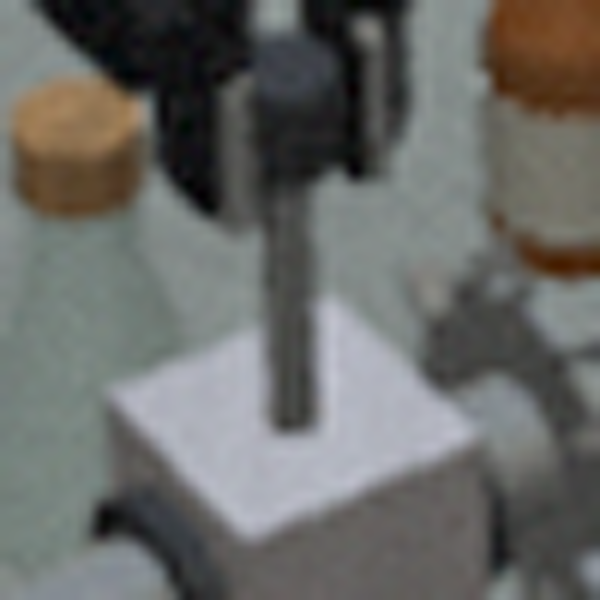

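The pin is in the bore: its shank meets the block top at (290,425), which is the bore position. I'll go down almost to the shaft and release.

play_rows(series="0 0 0 0.25 0 0 0;0 0 0 0.25 0 0 0;0 0 0 0.15 0 0 0;0 0 0 0 0 0 0")

```text
clock: 13.35
tcp_pos: [0.5111, 0.1122, 0.1545]
orientation: [-0.0, 0.126, 0.992, 0.0]
wrist_force: [-1.4, 1.5, -0.7]
finger_gap: 0.0225
```

```bash
python3 - <<'E'
from h import *
go()
E
```

```text
t 13.35 tcp [0.5111 0.1122 0.1545] yang 75.5 zax [-0.  0. -1.] F [-1.4  1.5 -0.7] gap 0.0225 j [ 0.06  0.24 -0.21  1.11  0.    0.32]
```

Tip at about 0.0975. Release, then rise.

play_rows(series="55 0 0 0 0 0 0;55 0 0 0 0 0 0;55 0 0 0 0 0 0;55 0 0 0 0 0 0;55 0 0 -2 0 0 0;55 0 0 -3 0 0 0;55 0 0 -3 0 0 0;55 0 0 -1 0 0 0;55 0 0 0 0 0 0")

```text
clock: 14.48
tcp_pos: [0.5115, 0.1121, 0.2448]
orientation: [0.0, 0.126, 0.992, 0.0]
wrist_force: [0.5, -0.1, -0.4]
finger_gap: 0.0467
```

```bash
python3 - <<'E'
from h import *
for n,(x,y,w,h,k) in {"side":(195,165,100,90,8),"top":(190,150,90,75,8)}.items():
    im=cams.read_camera(n)[:,:,::-1]; cv2.imwrite(f"pics/{n}11raw.png",im)
    cv2.imwrite(f"pics/{n}11.png",cv2.resize(im[y:y+h,x:x+w],None,fx=k,fy=k,interpolation=cv2.INTER_CUBIC)[:600])
# bore best estimate, pivot and knob arc
th=np.radians(-14.5);bx=np.array([.512,.1122]);X=np.array([np.cos(th),np.sin(th)]);Y=np.array([-np.sin(th),np.cos(th)])
pv=np.r_[bx+.085*Y,.08]
for a in(-.725,-.5,-.3,0,.3,.55,.7): print(a,(pv+.085*np.r_[-np.sin(a)*X,np.cos(a)]).round(4))
k=pv+.085*np.r_[-np.sin(-.725)*X,np.cos(-.725)]
print(iS:=((proj("side",k)-[195,165]+.5)*8).round(0))
print("head res",((proj("side",(.512,.1122,.193))-[195,165]+.5)*8).round(0))
go(np.array([.5886,.1794,.2]),75.5)
E
```

```text
-0.725 [0.5879 0.1804 0.1436]
-0.5 [0.5727 0.1843 0.1546]
-0.3 [0.5576 0.1882 0.1612]
0 [0.5333 0.1945 0.165 ]
0.3 [0.509  0.2008 0.1612]
0.55 [0.4903 0.2056 0.1525]
0.7 [0.4803 0.2082 0.145 ]
[127. 486.]
head res [463. 346.]
t 14.57 tcp [0.5106 0.112  0.2434] yang 75.49 zax [-0.002 -0.    -1.   ] F [-0.1  0.5 -0.4] gap 0.0471 j [ 0.06  0.21 -0.04  1.33 -0.    0.32]
shift cm [-5.87  8.48  4.33]
tool-z turn deg -0.010091487731173743
```

View pics/side11.png

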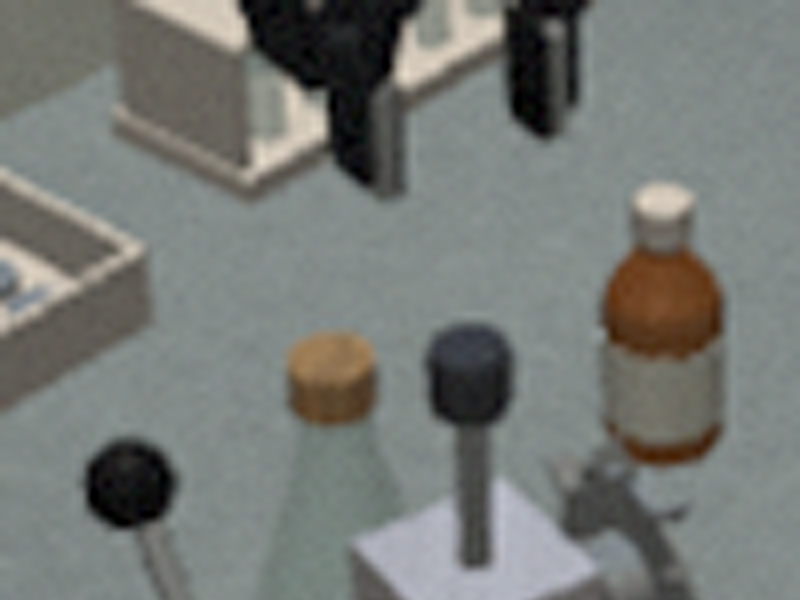

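View pics/top11.png

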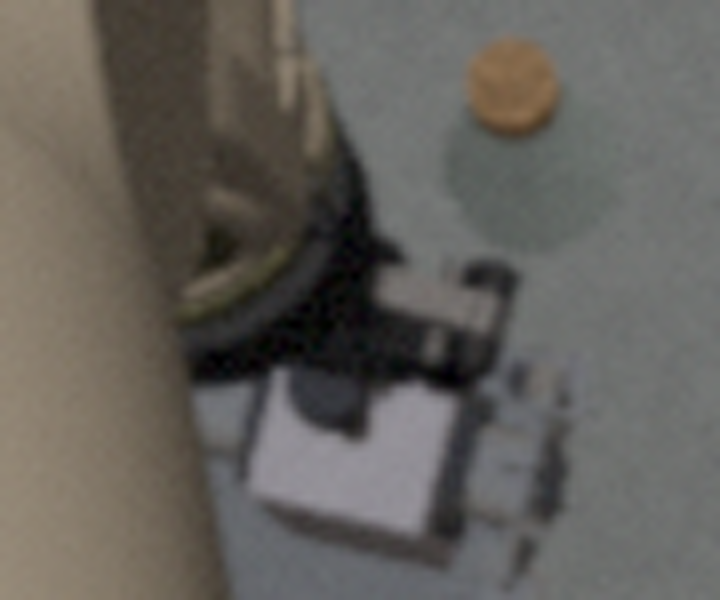

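The pin stands in the bore on the shaft, with its head at side crop (470,360). Next the lever: I'll grip the ball lightly with the jaws along the shaft axis, so the ball can turn between the pads.

play_rows(series="55 -1.9 2.8 0 0 0 0;55 -2 2.8 0 0 0 0;55 -1.9 2.85 0 0 0 0;55 0 0 3 0 0 0;55 0 0 3 0 0 0;55 0 0 3 0 0 0;55 0 0 0 0 0 0;55 0 0 0 0 0 0", newtons=25)

```text
clock: 15.58
tcp_pos: [0.5885, 0.1793, 0.155]
orientation: [-0.0, 0.126, 0.992, -0.0]
wrist_force: [-0.0, -0.2, -0.3]
finger_gap: 0.0469
```

```bash
python3 - <<'E'
from h import *
go((.588,.180,.1135),75.5)
for n,(x,y,w,h,k) in {"side":(180,165,100,75,8)}.items():
    im=cams.read_camera(n)[:,:,::-1]
    cv2.imwrite(f"pics/{n}12.png",cv2.resize(im[y:y+h,x:x+w],None,fx=k,fy=k,interpolation=cv2.INTER_CUBIC)[:600])
E
```

```text
t 15.57 tcp [0.5885 0.1793 0.155 ] yang 75.49 zax [-0. -0. -1.] F [-0.  -0.2 -0.3] gap 0.0469 j [ 0.17  0.42  0.03  1.19 -0.    0.42]
shift cm [0.06 0.05 4.15]
tool-z turn deg -0.007468850795817161
```

View pics/side12.png

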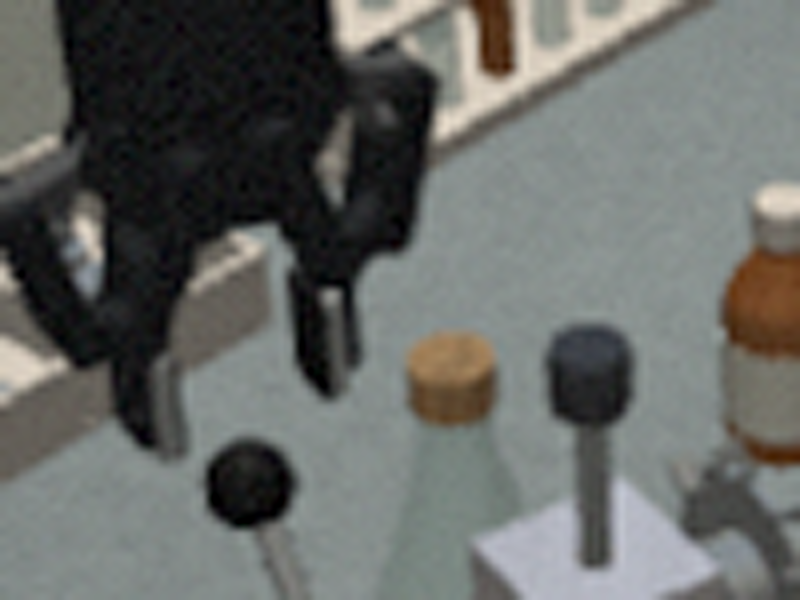

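The fingertips at (170,460) and (330,395) straddle the ball at (250,483). I'll go down and close at low force.

play_rows(series="55 0.05 0.05 2 0 0 0;55 0 0 1.5 0 0 0;55 0 0 0.6 0 0 0;55 0 0 0 0 0 0;0 0 0 0 0 0 0;0 0 0 0 0 0 0;0 0 0 0 0 0 0", newtons=22)

```text
clock: 16.5
tcp_pos: [0.5887, 0.1801, 0.1144]
orientation: [0.001, 0.126, 0.992, 0.0]
wrist_force: [-0.1, -0.0, 3.0]
finger_gap: 0.0264
```

```bash
python3 - <<'E'
from h import *
go((.588,.180,.1135),75.5)
for n,(x,y,w,h,k) in {"side":(180,165,100,75,8)}.items():
    im=cams.read_camera(n)[:,:,::-1]
    cv2.imwrite(f"pics/{n}13.png",cv2.resize(im[y:y+h,x:x+w],None,fx=k,fy=k,interpolation=cv2.INTER_CUBIC)[:600])
E
```

```text
t 16.5 tcp [0.5887 0.1801 0.1144] yang 75.5 zax [ 0.001  0.    -1.   ] F [-0.1 -0.   3. ] gap 0.0264 j [ 0.17  0.44 -0.04  1.1   0.    0.42]
shift cm [ 0.06 -0.03  0.09]
tool-z turn deg -0.0026607376799745452
```

View pics/side13.png

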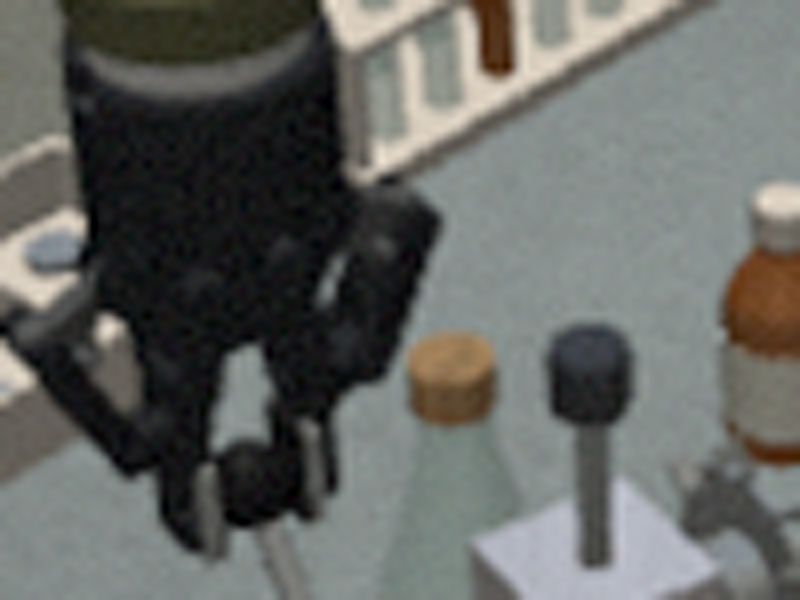

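```bash
python3 - <<'E'
import numpy as np
def rows(a,b,n):
    t=np.linspace(a,b,n+1)
    print(a,b,[(round(8.5*(np.sin(q)-np.sin(p)),2),round(-8.5*(np.cos(q)-np.cos(p)),2)) for p,q in zip(t,t[1:])])
rows(-.725,-.4,7)
a=-.4
while a<.7: rows(a,a+.16,4);a=round(a+.16,3)
E
```

```text
-0.725 -0.4 [(np.float64(0.3), np.float64(-0.25)), (np.float64(0.31), np.float64(-0.24)), (np.float64(0.32), np.float64(-0.23)), (np.float64(0.33), np.float64(-0.21)), (np.float64(0.34), np.float64(-0.19)), (np.float64(0.35), np.float64(-0.18)), (np.float64(0.36), np.float64(-0.16))]
-0.4 -0.24000000000000002 [(np.float64(0.32), np.float64(-0.13)), (np.float64(0.32), np.float64(-0.11)), (np.float64(0.32), np.float64(-0.1)), (np.float64(0.33), np.float64(-0.09))]
-0.24 -0.07999999999999999 [(np.float64(0.33), np.float64(-0.07)), (np.float64(0.33), np.float64(-0.06)), (np.float64(0.34), np.float64(-0.05)), (np.float64(0.34), np.float64(-0.03))]
-0.08 0.08 [(np.float64(0.34), np.float64(-0.02)), (np.float64(0.34), np.float64(-0.01)), (np.float64(0.34), np.float64(0.01)), (np.float64(0.34), np.float64(0.02))]
0.08 0.24 [(np.float64(0.34), np.float64(0.03)), (np.float64(0.34), np.float64(0.05)), (np.float64(0.33), np.float64(0.06)), (np.float64(0.33), np.float64(0.07))]
0.24 0.4 [(np.float64(0.33), np.float64(0.09)), (np.float64(0.32), np.float64(0.1)), (np.float64(0.32), np.float64(0.11)), (np.float64(0.32), np.float64(0.13))]
0.4 0.56 [(np.float64(0.31), np.float64(0.14)), (np.float64(0.3), np.float64(0.15)), (np.float64(0.3), np.float64(0.16)), (np.float64(0.29), np.float64(0.17))]
0.56 0.7200000000000001 [(np.float64(0.28), np.float64(0.19)), (np.float64(0.28), np.float64(0.2)), (np.float64(0.27), np.float64(0.21)), (np.float64(0.26), np.float64(0.22))]
```

play_rows(series="0 0.3 0 -0.25 0 0 0;0 0.31 0 -0.24 0 0 0;0 0.32 0 -0.23 0 0 0;0 0.33 0 -0.21 0 0 0;0 0.34 0 -0.19 0 0 0;0 0.35 0 -0.18 0 0 0;0 0.36 0 -0.16 0 0 0;0 0 0 0 0 0 0")

```text
clock: 17.55
tcp_pos: [0.5654, 0.1861, 0.1287]
orientation: [-0.0, 0.126, 0.992, 0.0]
wrist_force: [2.4, 1.5, 2.0]
finger_gap: 0.0266
```

```bash
cat >> h.py <<'E'
def pic(tag,box=(180,165,100,75,8),n="side"):
    x,y,w,h,k=box;im=cams.read_camera(n)[:,:,::-1];cv2.imwrite(f"pics/{n}{tag}raw.png",im)
    cv2.imwrite(f"pics/{n}{tag}.png",cv2.resize(im[y:y+h,x:x+w],None,fx=k,fy=k,interpolation=cv2.INTER_CUBIC)[:600]);return im
E
python3 - <<'E'
from h import *
go();pic(14)
E
```

```text
t 17.55 tcp [0.5654 0.1861 0.1287] yang 75.51 zax [ 0.     0.001 -1.   ] F [2.4 1.5 2. ] gap 0.0266 j [ 0.18  0.39 -0.07  1.11  0.    0.44]
```

View pics/side14.png

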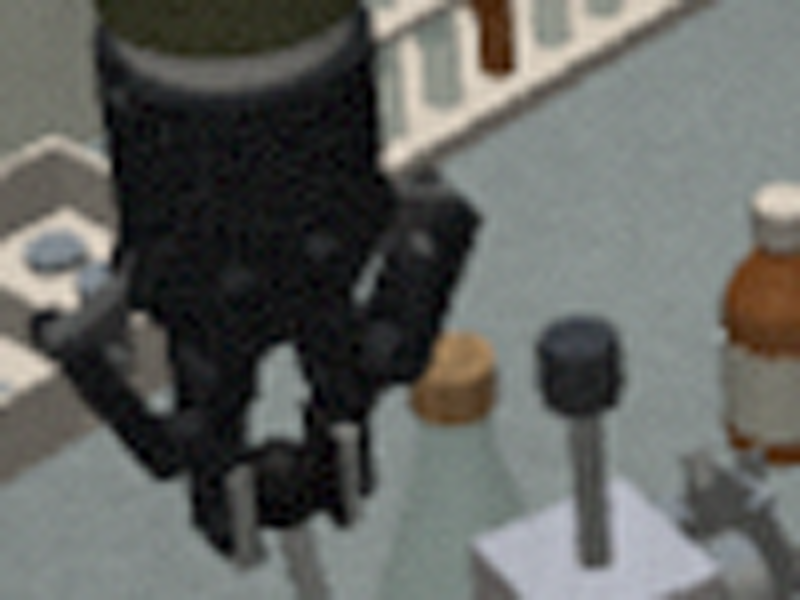

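The lever follows, and the pin only leans within its clearance. I'll continue in short steps.

play_rows(series="0 0.32 0 -0.13 0 0 0;0 0.32 0 -0.11 0 0 0;0 0.32 0 -0.1 0 0 0;0 0.33 0 -0.09 0 0 0;0 0 0 0 0 0 0")

```text
clock: 18.23
tcp_pos: [0.5533, 0.1893, 0.1328]
orientation: [0.0, 0.126, 0.992, 0.0]
wrist_force: [4.3, 3.0, 1.6]
finger_gap: 0.026
```

```bash
python3 - <<'E'
from h import *
go();im=pic(15); print(blob(im[:,:,::-1],(240,195,30,45),0,75))
E
```

```text
t 18.23 tcp [0.5533 0.1893 0.1328] yang 75.52 zax [ 0.001  0.    -1.   ] F [4.3 3.  1.6] gap 0.026 j [ 0.19  0.37 -0.09  1.11  0.    0.45]
[([0, 0, 2, 5, 7], [240.29, 196.57]), ([7, 10, 11, 13, 108], [252.07, 210.85]), ([14, 26, 1, 3, 3], [254.0, 222.0]), ([26, 30, 4, 7, 19], [267.32, 228.63])]
```

play_rows(series="0 0.33 0 -0.07 0 0 0;0 0.33 0 -0.06 0 0 0;0 0.34 0 -0.05 0 0 0;0 0.34 0 -0.03 0 0 0;0 0 0 0 0 0 0")

```text
clock: 18.9
tcp_pos: [0.5407, 0.1926, 0.1351]
orientation: [0.0, 0.126, 0.992, 0.0]
wrist_force: [4.2, 2.1, 2.2]
finger_gap: 0.0263
```

```bash
python3 - <<'E'
from h import *
go();im=pic(16); print(blob(im[:,:,::-1],(240,195,30,45),0,75))
E
```

```text
t 18.9 tcp [0.5407 0.1926 0.1351] yang 75.5 zax [ 0.001  0.001 -1.   ] F [4.2 2.1 2.2] gap 0.0263 j [ 0.2   0.35 -0.12  1.1   0.    0.46]
[([0, 0, 6, 15, 48], [241.5, 199.88]), ([7, 10, 11, 13, 110], [251.92, 210.88]), ([14, 26, 1, 8, 8], [254.0, 224.5]), ([25, 29, 5, 8, 23], [267.48, 228.26]), ([13, 35, 2, 4, 5], [253.2, 231.4])]
```

Not dropped yet (head row 210.9).

play_rows(series="0 0.34 0 -0.02 0 0 0;0 0.34 0 -0.01 0 0 0;0 0.34 0 0.01 0 0 0;0 0.34 0 0.02 0 0 0;0 0 0 0 0 0 0")

```text
clock: 19.58
tcp_pos: [0.5277, 0.196, 0.1354]
orientation: [0.001, 0.126, 0.992, 0.0]
wrist_force: [3.1, 2.5, 5.3]
finger_gap: 0.0263
```

```bash
python3 - <<'E'
from h import *
go();im=pic(17); print(blob(im[:,:,::-1],(240,195,30,45),0,75))
E
```

```text
t 19.57 tcp [0.5277 0.196  0.1354] yang 75.51 zax [ 0.002  0.001 -1.   ] F [3.1 2.5 5.3] gap 0.0263 j [ 0.21  0.33 -0.15  1.1   0.    0.47]
[([0, 0, 9, 24, 130], [242.74, 203.68]), ([7, 10, 11, 13, 107], [251.81, 211.12]), ([13, 24, 2, 3, 3], [253.67, 220.0]), ([12, 28, 3, 2, 4], [253.25, 223.25]), ([26, 29, 4, 8, 25], [267.72, 227.84]), ([14, 31, 1, 4, 4], [254.0, 227.5]), ([13, 38, 3, 2, 4], [254.0, 233.75])]
```

View pics/side17.png

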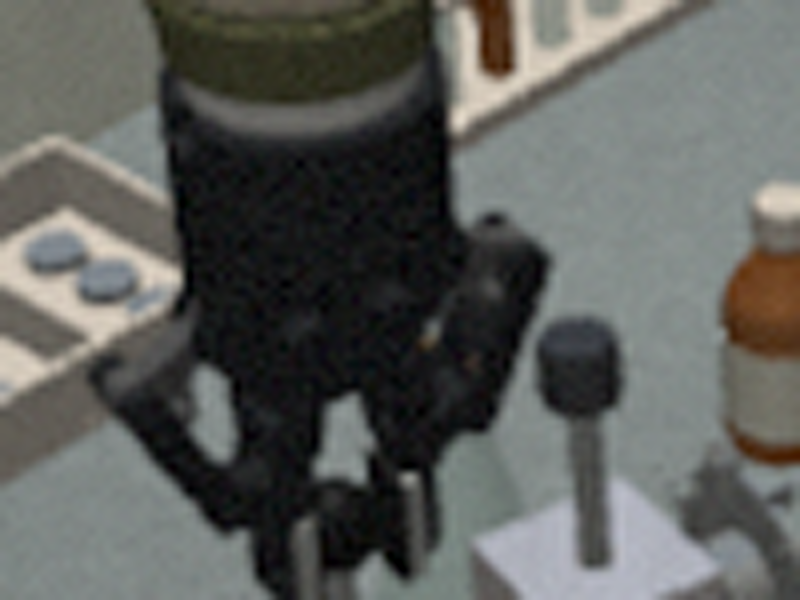

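The pin is still up, with clearance between the gripper and its head. Continue.

play_rows(series="0 0.34 0 0.03 0 0 0;0 0.34 0 0.05 0 0 0;0 0.33 0 0.06 0 0 0;0 0.33 0 0.07 0 0 0;0 0 0 0 0 0 0")

```text
clock: 20.25
tcp_pos: [0.5146, 0.1995, 0.1335]
orientation: [0.001, 0.126, 0.992, 0.001]
wrist_force: [2.6, 4.0, 7.0]
finger_gap: 0.0262
```

```bash
python3 - <<'E'
from h import *
go();im=pic(18); print(blob(im[:,:,::-1],(245,195,25,45),0,75))
E
```

```text
t 20.25 tcp [0.5146 0.1995 0.1335] yang 75.5 zax [ 0.002  0.001 -1.   ] F [2.6 4.  7. ] gap 0.0262 j [ 0.22  0.31 -0.18  1.08  0.    0.48]
[([0, 0, 12, 28, 194], [249.48, 209.3]), ([7, 29, 3, 11, 17], [253.06, 228.94]), ([21, 29, 4, 8, 25], [267.8, 228.12])]
```

View pics/side18.png

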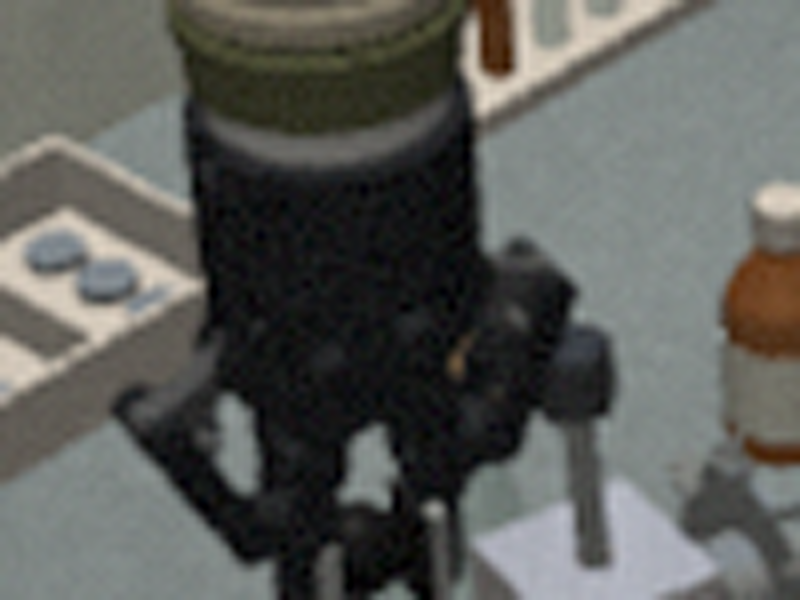

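play_rows(series="0 0.33 0 0.04 0 0 0;0 0.32 0 0.08 0 0 0;0 0.32 0 0.1 0 0 0;0 0.32 0 0.12 0 0 0;0 0 0 0 0 0 0")

```text
clock: 20.92
tcp_pos: [0.5017, 0.2029, 0.1298]
orientation: [0.0, 0.126, 0.992, 0.001]
wrist_force: [2.3, 3.4, 4.8]
finger_gap: 0.0265
```

```bash
python3 - <<'E'
from h import *
go();im=pic(19); print(blob(im[:,:,::-1],(245,195,25,45),0,75))
E
```

```text
t 20.93 tcp [0.5017 0.2029 0.1298] yang 75.51 zax [ 0.001  0.001 -1.   ] F [2.3 3.4 4.8] gap 0.0265 j [ 0.24  0.29 -0.21  1.07  0.    0.49]
[([0, 4, 14, 37, 293], [250.32, 216.77]), ([21, 29, 4, 8, 21], [267.71, 228.29])]
```

View pics/side19.png

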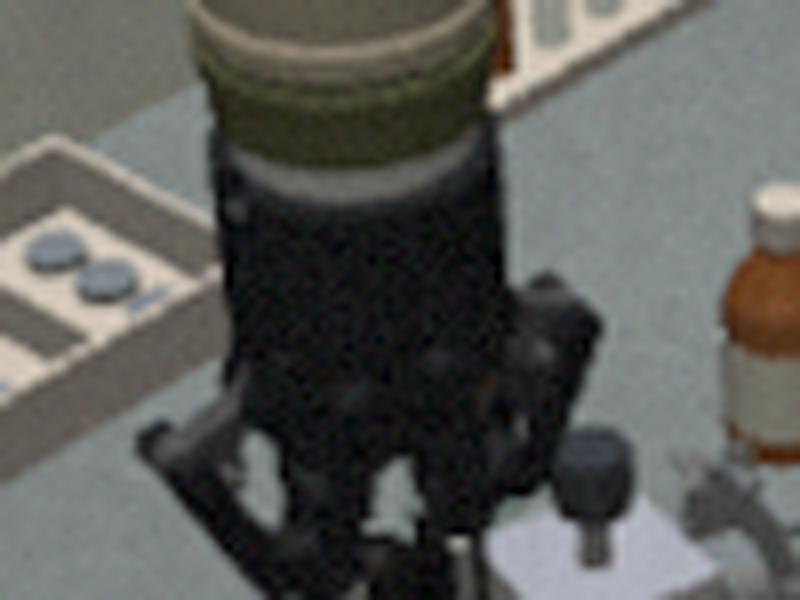

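The pin has dropped: the head is now at (595,475) with only about 20 mm of shank showing. I'll let go of the knob and rise.

play_rows(series="48 0 0 0 0 0 0;48 0 0 0 0 0 0;48 0 0 0 0 0 0;48 0 0 -2 0 0 0;48 0 0 -4 0 0 0;48 0 0 -4 0 0 0;0 0 0 -1 0 0 0;0 0 0 0 0 0 0")

```text
clock: 21.98
tcp_pos: [0.5017, 0.2022, 0.2392]
orientation: [0.0, 0.126, 0.992, -0.0]
wrist_force: [-0.2, -0.4, -1.0]
finger_gap: 0.0052
```

```bash
python3 - <<'E'
from h import *
go((.511,.112,.17),75.5);im=pic(20)
E
```

```text
t 21.98 tcp [0.5017 0.2022 0.2392] yang 75.49 zax [ 0. -0. -1.] F [-0.2 -0.4 -1. ] gap 0.0052 j [ 0.23  0.24 -0.    1.32 -0.    0.49]
shift cm [-3.15 -8.5   6.92]
tool-z turn deg -0.012312699800418159
```

View pics/side20.png

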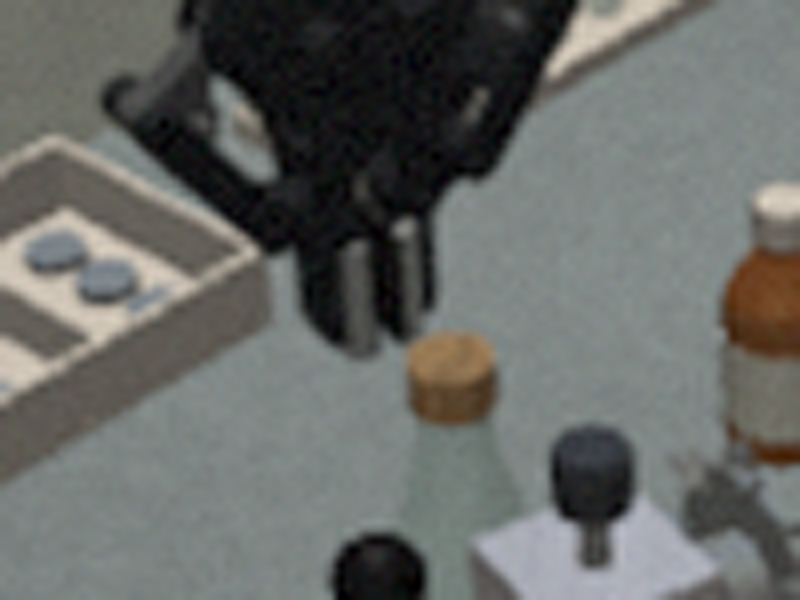

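The knob is released at (378,575) and the pin sits upright in the cross-hole. With the fingers shut, I'll move over the head.

play_rows(series="0 -1.05 -2.8 0 0 0 0;0 -1.05 -2.9 0 0 0 0;0 -1.05 -2.8 0 0 0 0;0 0 0 3 0 0 0;0 0 0 3 0 0 0;0 0 0 1.5 0 0 0;0 0 0 0 0 0 0;0 0 0 0 0 0 0", newtons=60)

```text
clock: 23.02
tcp_pos: [0.5113, 0.1123, 0.1648]
orientation: [0.0, 0.126, 0.992, 0.0]
wrist_force: [0.0, 1.0, 0.3]
finger_gap: -0.0001
```

```bash
python3 - <<'E'
from h import *
go((.511,.112,.123),75.5);im=pic(21);pic(21,(190,150,90,75,8),"top")
E
```

```text
t 23.02 tcp [0.5113 0.1123 0.1648] yang 75.51 zax [ 0.001 -0.    -1.   ] F [0.  1.  0.3] gap -0.0001 j [ 0.06  0.24 -0.2   1.14 -0.    0.32]
shift cm [ 0.03 -0.04  4.18]
tool-z turn deg 0.008854203670566108
```

View pics/side21.png

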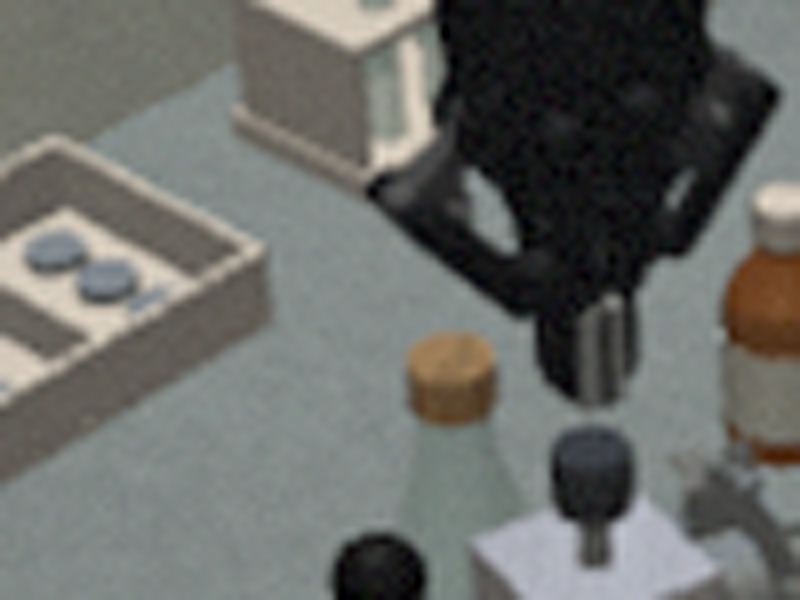

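View pics/top21.png

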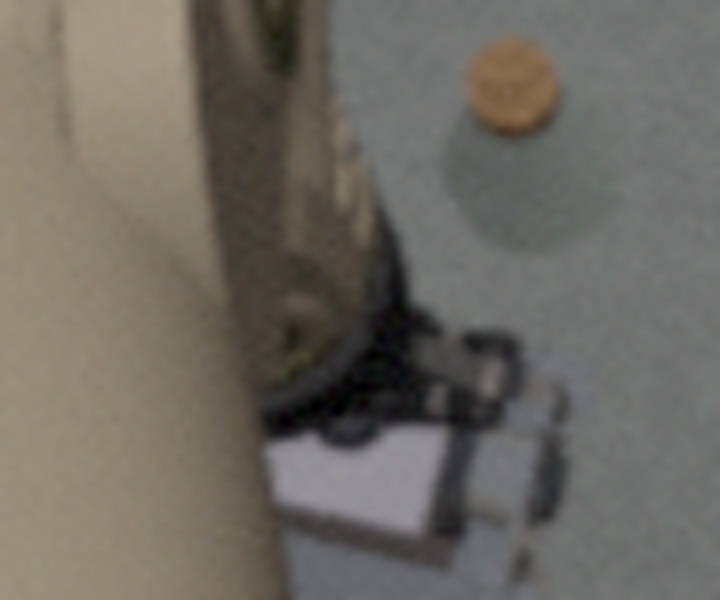

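The shut fingertips at (600,395) are centred over the head top at (592,440). I'll descend to contact.

play_rows(series="0 0 0 0.8 0 0 0;0 0 0 0.6 0 0 0;0 0 0 0.4 0 0 0;0 0 0 0.3 0 0 0;0 0 0 0 0 0 0")

```text
clock: 23.75
tcp_pos: [0.5111, 0.1124, 0.1435]
orientation: [0.0, 0.126, 0.992, 0.0]
wrist_force: [-0.6, 0.3, 2.8]
finger_gap: -0.0001
```

```bash
python3 - <<'E'
from h import *
go()
E
```

```text
t 23.75 tcp [0.5111 0.1124 0.1435] yang 75.5 zax [ 0.001  0.    -1.   ] F [-0.6  0.3  2.8] gap -0.0001 j [ 0.06  0.25 -0.23  1.09  0.    0.32]
```

Contact is close (≈3 N at reported 0.1435). Push in small steps.

play_rows(series="0 0 0 0.2 0 0 0;0 0 0 0.2 0 0 0;0 0 0 0 0 0 0")

```text
clock: 24.12
tcp_pos: [0.5113, 0.1126, 0.1407]
orientation: [0.001, 0.126, 0.992, 0.001]
wrist_force: [-3.3, 1.1, 9.7]
finger_gap: 0.0001
```

play_rows(series="0 0 0 0.2 0 0 0;0 0 0 0.2 0 0 0;0 0 0 0.2 0 0 0;0 0 0 0 0 0 0")

```text
clock: 24.62
tcp_pos: [0.511, 0.1126, 0.1344]
orientation: [0.001, 0.126, 0.992, 0.001]
wrist_force: [-3.2, 1.6, 8.5]
finger_gap: -0.0001
```

The pin is sliding down at about 9 N. Continue towards reported 0.123.

play_rows(series="0 0 0 0.2 0 0 0;0 0 0 0.2 0 0 0;0 0 0 0.2 0 0 0;0 0 0 0.2 0 0 0;0 0 0 0 0 0 0")

```text
clock: 25.25
tcp_pos: [0.5105, 0.1126, 0.1259]
orientation: [0.0, 0.126, 0.992, 0.0]
wrist_force: [-2.8, 1.8, 5.5]
finger_gap: 0.0001
```

```bash
python3 - <<'E'
from h import *
go();pic(22)
E
```

```text
t 25.25 tcp [0.5105 0.1126 0.1259] yang 75.52 zax [ 0.     0.001 -1.   ] F [-2.8  1.8  5.5] gap 0.0001 j [ 0.06  0.26 -0.26  1.05  0.    0.32]
```

View pics/side22.png

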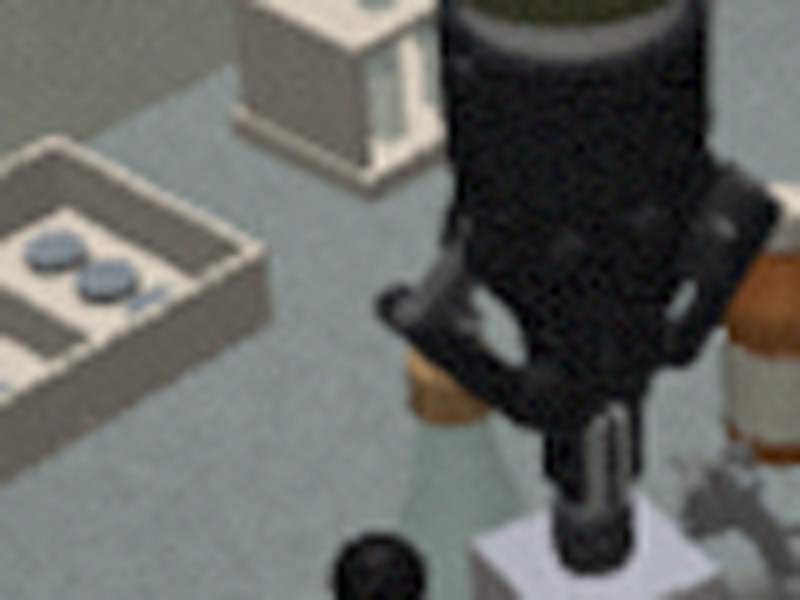

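The head is nearly down, at (595,540). I'll push on until the force rises at the block.

play_rows(series="0 0 0 0.15 0 0 0;0 0 0 0.15 0 0 0;0 0 0 0 0 0 0")

```text
clock: 25.68
tcp_pos: [0.5107, 0.1128, 0.1255]
orientation: [0.001, 0.126, 0.992, 0.001]
wrist_force: [-9.7, 1.4, 24.2]
finger_gap: -0.0003
```

play_rows(series="0 0 0 0.1 0 0 0;0 0 0 0.1 0 0 0;0 0 0 0 0 0 0")

```text
clock: 26.05
tcp_pos: [0.5107, 0.1128, 0.1253]
orientation: [0.002, 0.126, 0.992, 0.001]
wrist_force: [-13.6, 0.9, 37.4]
finger_gap: 0.0001
```

It came to a hard stop at reported 0.1254 (37 N, no more travel). I'll retreat and look.

play_rows(series="0 0 0 -1 0 0 0;0 0 0 -3 0 0 0;0 0 0 -4 0 0 0;0 0 0 -4 0 0 0;0 0 0 -2 0 0 0;0 0 0 0 0 0 0")

```text
clock: 26.8
tcp_pos: [0.5119, 0.1122, 0.2614]
orientation: [0.002, 0.126, 0.992, 0.0]
wrist_force: [-0.3, 0.1, -0.3]
finger_gap: 0.0001
```

```bash
python3 - <<'E'
from h import *
go();im=pic(23,(230,200,50,50,12))
for z in(.136,.139,.142): print(z,((proj("side",(.511,.112,z))-[230,200]+.5)*12).round(0))
pic(24,(0,0,560,420,1));pic(24,(0,0,560,420,1),"top")
E
```

```text
t 26.8 tcp [0.5119 0.1122 0.2614] yang 75.49 zax [ 0.003 -0.    -1.   ] F [-0.3  0.1 -0.3] gap 0.0001 j [ 0.06  0.2  -0.    1.36 -0.    0.32]
0.136 [290. 331.]
0.139 [289. 319.]
0.142 [289. 308.]
```

View pics/side23.png

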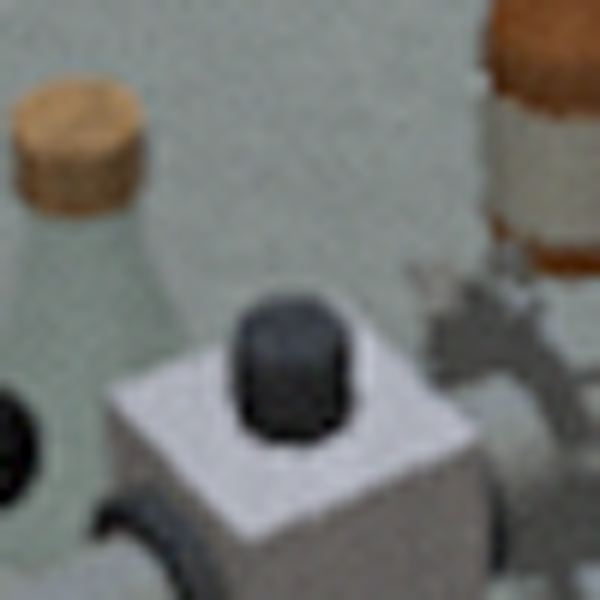

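View pics/side24.png

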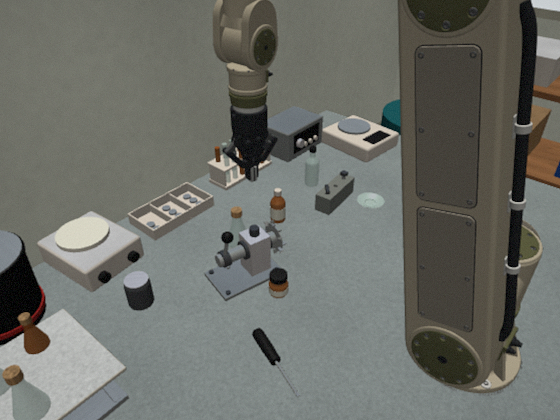

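View pics/top24.png

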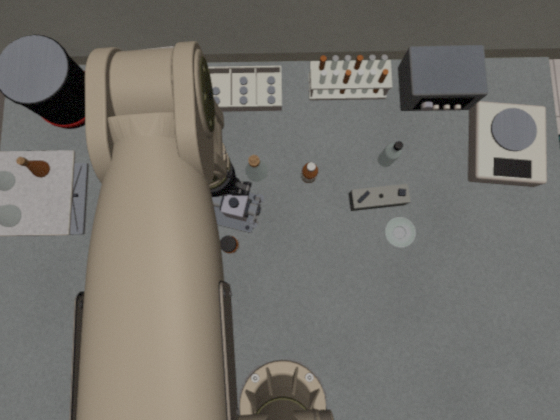

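The head sits flat on the block: its lower front edge is at (292,445) against about 447 expected, and no shank shows. The other pins and items stand where they were. The gripper is well clear, so I'm handing in.

```bash
python3 - <<'E'
from h import *
workorder.hand_in();go()
E
```

```text
the job is handed in; nothing more can be done
the job is handed in; nothing more can be done
```

The shaft is locked: the round-headed pin is through the block and cross-hole with its head down on the block, and I handed the job in after about 27 s. No verdict was reported, so this rests on my own checks.

**What I did**
- **Picking and standing the pin:** I took it from the rack's middle hole and stood it in the bore, where it rested on the shaft.
- **Turning the shaft:** I moved the ball lever in small steps from about −0.73 rad. The pin dropped between about 0.24 and 0.40 rad, and I then let go of the knob.
- **Pushing home:** The pin slid down at about 9 N with the shut fingertips and came to a hard stop.

**Last checks**
- **Head height:** In the last side picture the head sits flat on the block with no shank visible, its top at about 0.137 m against 0.136 m expected.
- **Surroundings:** By eye, the other pins, glassware and screwdriver stood where they were in the first pictures.
- **Robot:** The gripper was clear of everything, with no force at the wrist.

**What failed or disagreed**
- **First grasp missed:** The fingers closed just above the pin head. The cameras showed the fingertips about 30 mm higher than the reported TCP and stated finger length imply. I measured this, corrected for it and grasped again.
- **Bore position:** The two cameras differed by about 3 mm in x, so I lined the pin up over the bore in the side picture.
- **Push force:** At the hard stop, one more small step raised the force to about 37 N on the fingers. That is above the 5–20 N expected for the push, but with no further movement.

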